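Dial the preset on the lab stirrer and start it

ROBOT

A 6-joint arm with a two-finger parallel gripper is mounted at the origin on the work surface. World frame = base frame: x ahead of the robot, y to its left, z up, the work surface at z = 0. Lengths are in m, angles in rad, forces in N, time in s.
With the tool pointing down it reaches from about 0.35 to 0.775 m from the base axis. Payload 7.3 kg.
Tool frame: the origin (TCP) lies between the finger pads; the fingertips stand 11 mm ahead of it and the grasp point (between the pads) lies 8 mm behind it; y points along the fingers, z is the direction in which the jaws open and shut, and the axes are right-handed (so a half turn about y gives the same grasp; the last joint's range is limited). The gripper opens to 92 mm and grips with 3 to 60 N. Pads are 19 mm wide; open, the fingers measure 130 mm over their backs; the gripper's body (75 mm by 190 mm) begins 47 mm behind the grasp point.
Start: joints at [-1.448, 0.342, 1.524, -0, 1.275, -0.146], TCP at [0.139, -0.506, 0.238] pointing down, gripper open.
Joint ranges: [-2.53, 2.53], [-0.77, 2.02], [0.04, 2.7], [-1, 4.14], [0.28, 2.66], [-3.11, 3.11]. Speed limits (rad/s): [2.57, 2.57, 3.14, 3.14, 3.14, 3.14].

INTERFACE

Orientations are given as a rotation vector (axis times angle).
In Python, from workcell import robot, cams gives the robot as it stands.
- The arm moves only by the tool drive_tool, never from a script. Its arguments are lists of equal length, an entry for each row: "slide": the shift along the tool's x, y, z in cm, a list of three; "twist": the turn, a rotation vector about the tool's x, y, z in degrees, a list of three. In form: {"slide": [[tx, ty, tz], ...], "twist": [[rx, ry, rz], ...]}. A call has 1 to 20 rows; each row is the pose to reach, as a shift and turn from the pose commanded when the call began, along the tool's axes at that moment; what a row does not reach only later rows make up. A row lasts 1/10 s, in which the tool goes at most 50 mm and 8.59 degrees, less where a joint would pass 70% of its speed; a pose out of reach is approached as far as the arm can. A call with a gripper value outside its range is refused whole. "grip" is the opening in per cent of the stroke, from 0 (shut) to 100 (fully open), set as the call begins (left out, the last holds). The fingers move at their own pace and stop on an object; the grip force is fixed at half the most. Time passes only in rows, so rows that repeat a pose let the fingers close. It gives the time, the measured TCP pose, the force and the opening at its end, in the units of the state.
- robot.get_state(): the state, without advancing time (a new reading comes with each control period).
- cams.snapshot(name): name is "scene" or "top" or "wrist"; returns the picture (420x560x3 uint8, red, green, blue); there is no depth.
- cams.camera_model(name): a dict with "mtx" (3x3 intrinsics, pixels), "R" (3x3) and "t" (3): a world point X has camera coordinates R X + t. Camera axes: x right, y down, z forward; pixel columns grow to the right and rows downward; lengths in m; the calibration is good to about 2 mm. A picture is of the moment at which its call begins: read the wrist's pose just before it. camera_model takes no time and is no camera call; for the wrist camera it gives the pose at the moment of the call.
- robot.job_done(): hands the job in, once; it reports no verdict.
The state is a dict: "time": time; "qpos": joint angles; "dq": joint speeds; "tau": joint torques, N m; "tool_pos": TCP position; "ee_rot": TCP orientation; "wrist_force": force on the tool from outside, world axes, zero at the start; "moment": the same for the moment, N m; "grip_width": opening from 0.0 (shut) to 1.0 (fully open).
Only numpy, scipy, OpenCV 4.12 (cv2) and the standard library are available. Lean on these libraries where they do the work, as an engineer would, in place of code of your own. Each camera call takes 0.05 s, during which the arm holds its last target.

TASK

Roll the three thumbwheels on the stirrer so that the digits facing straight up read 3-6-5 from left to right as seen from the robot, each squarely on top, pressing gently by feel because the wheels break if pushed hard. Only then press the round start key fully down and let it go; leave the square stop key and the glassware alone.

Things in the scene. Friction and masses are not known exactly. Their poses are not given: they have to be found in the camera images.
- stirrer: white stirrer fixed to the bench, 200 (x) by 340 (y) by 85 mm high; origin at the centre of its underside, x to the far side, y left, z up. Left half: round plate (radius 72, centre 85 mm along +y, 6 mm above the deck) with a beaker. Right half: a row of three wheels; nearer the robot a round and a square grey key, left or right varies. Wheels and deck break if pushed with over 20 N
- wheel_left (a joint): left thumbwheel: angle in rad; the digit facing straight up is value / 0.6283 (0 at 0 rad, 9 at 5.655 rad; it stops just beyond 0 and 9). It grows when the wheel's top is rolled towards the stirrer's +x (away from the robot). Stiff (0.07 N m, 2.3 N at the rim, more to rock over an edge), it stays where it is left
- wheel_middle (a joint): middle thumbwheel: angle in rad; the digit facing straight up is value / 0.6283 (0 at 0 rad, 9 at 5.655 rad; it stops just beyond 0 and 9). It grows when the wheel's top is rolled towards the stirrer's +x (away from the robot). Stiffness as the left one
- wheel_right (a joint): right thumbwheel: angle in rad; the digit facing straight up is value / 0.6283 (0 at 0 rad, 9 at 5.655 rad; it stops just beyond 0 and 9). It grows when the wheel's top is rolled towards the stirrer's +x (away from the robot). Stiffness as the left one
- slot_left (a point): point on the deck's surface under the top of the left thumbwheel (85 mm above the bench). The wheel: a white ten-sided roller, 20 mm wide, its axle along the stirrer's y, 30 mm from axle to flats and 31.5 mm to edges; a black numeral 0 to 9 on each flat (19.5 mm long), head to +x when on top. The three lie 25 mm along the stirrer's +x and 30, 80, 130 mm along -y of its origin
- slot_middle (a point): point on the deck's surface under the top of the middle thumbwheel (85 mm above the bench). A wheel's top stands nominally 24 mm above the deck with a flat on top (1.5 mm more with an edge on top), but each wheel really sits up to 5 mm higher or lower, differently every time and not shown by any measured value: feel for it. All wheels are alike
- slot_right (a point): point on the deck's surface under the top of the right thumbwheel (85 mm above the bench). Each wheel is carried on a spring: it sinks 1 mm for every 4 N, at most 9 mm. It is rolled by dragging a fingertip that is pressed on its top; below about 4 to 6 N the fingertip slips
- start_key_top (a point): centre of the top of the start key, the round grey key (30 mm across, 10 mm high, on a black 38 mm square base 6 mm high standing on the deck), which goes down 6 mm and needs about 6 N to reach the bottom, where it is rigid; it springs back
- start_key (a joint): start key, on its spring: value 0 up, 0.006 m fully down; pressed from 0.0045 m
- stop_key (a joint): stop (square) key, on its spring: value 0 up, 0.006 m fully down; pressed from 0.0045 m
- start_key_base: black 38 mm square base of the start key, carrying the key; origin at the centre of its underside, on the deck. The key breaks above 20 N
- beaker: loose glass beaker, 72 mm across, 85 mm high, standing on the stirrer's plate; origin at the centre of its foot
- vial: loose amber vial, 26 mm across, 50 mm high, on the bench beyond the stirrer; origin at the centre of its foot
- small_beaker: loose glass beaker, 52 mm across, 55 mm high, on the bench on the robot's side of the stirrer; origin at the centre of its foot
- spatula: loose steel double-ended spatula 180 mm long lying on the bench beyond the stirrer
- wash_bottle: loose white bottle, 68 mm across, 170 mm high, to the right of the stirrer; origin at the centre of its foot
- weighing_dish: loose steel dish, 80 mm across, 20 mm high, on the bench to the near right; origin at the centre of its foot
- stopper: loose rubber stopper, 28 mm across, 25 mm high, to the right of the stirrer; origin at the centre of its foot

How it is judged:
On the way, in this order (a step that is already met when the one before it is completed fails the run):
1. all three wheels show the code 3-6-5 (value of joint wheel_left between 1.745 and 2.025 rad and value of joint wheel_middle between 3.6299 and 3.9099 rad and value of joint wheel_right between 3.0016 and 3.2816 rad), for 0.2 s.
2. the start key is pressed down (value of joint start_key above 0.0045 m), for 0.05 s.
At the end, for the whole second after the job is handed in: left, middle and right wheel show 3, 6 and 5 straight up, each within 0.14 rad (8 degrees), at rest; the start key has been pressed after that and is up again (within 1 mm), the stop key is up (within 1 mm) (all of step 1 and value of joint each of start_key, stop_key below 0.001 m and velocity of joint wheel_left between -0.1 and 0.1 rad/s and velocity of joint wheel_middle between -0.1 and 0.1 rad/s and velocity of joint wheel_right between -0.1 and 0.1 rad/s); the robot touches nothing.
It fails at once if the stirrer or one of its wheels is pushed with more than 20 N (contact force between stirrer and the fingers above 20 N or contact force between stirrer and the arm above 20 N).
It fails at once if the start key is pushed with more than 20 N (contact force between start_key_base and the fingers above 20 N or contact force between start_key_base and the arm above 20 N).
It fails at once if the start key is pressed while the wheels do not show the code (value of joint start_key above 0.003 m and not (value of joint wheel_left between 1.745 and 2.025 rad and value of joint wheel_middle between 3.6299 and 3.9099 rad and value of joint wheel_right between 3.0016 and 3.2816 rad)).
It fails at once if the stop key is pressed (value of joint stop_key above 0.003 m).
It fails at once if glassware or another loose thing is disturbed (moved by over 30 mm) (distance of any of beaker, vial, small_beaker, spatula, wash_bottle, weighing_dish, stopper from where it was at the start of the episode above 0.03 m).
It also fails if it takes over 72 s, if anything falls off the work surface, if the arm or the gripper's body presses on something with over 40 N, if the wrist force passes 120 N, or if a joint passes its speed limit or range.

## Working session

There is one attempt and no reset: what is moved stays moved. The work goes in short steps, Python scripts to look and compute and a tool call to move; the robot and the scene stay as the last step left them, time stands still between calls to the robot, and variables do not carry over. Pictures are saved under pics/ and viewed, and the job is handed in when it is done.

Besides the shell and the picture viewer there is one more tool, called after "Request:" as a command line: name --argument value ..., lists and objects as JSON in quotes. drive_tool: Moves the arm, as the interface text tells. Its arguments: {"type":"object","properties":{"slide":{"type":"array","items":{"type":"array","items":{"type":"number"}}},"twist":{"type":"array","items":{"type":"array","items":{"type":"number"}}},"grip":{"type":"number"}},"required":["slide","twist"]}

```bash
mkdir -p pics; ls; python3 - <<'E'
from workcell import robot, cams
import cv2, numpy as np
print(robot.get_state())
for n in ["scene","top","wrist"]:
    im=cams.snapshot(n); cv2.imwrite(f"pics/{n}0.png",im[:,:,::-1])
    m=cams.camera_model(n); print(n,{k:np.round(v,4).tolist() for k,v in m.items()})
E
```

```text
pics
{'time': 0.0, 'qpos': array([-1.44800563e+00,  3.42692015e-01,  1.52500635e+00,  5.87723907e-06,
        1.27542524e+00, -1.45999509e-01]), 'dq': array([ 0.00273702, -0.00093117,  0.00017385,  0.0008731 ,  0.00119451,
        0.00209899]), 'tau': array([ 3.33624957e-03, -4.31235230e+01, -2.44218636e+01,  7.20926025e-02,
        5.60331834e-02, -1.41792975e-04]), 'tool_pos': array([ 0.13939637, -0.50574696,  0.23706463]), 'ee_rot': array([-0.28090855,  2.07936965, -2.07616012]), 'wrist_force': array([-0.07867323,  0.0835169 ,  0.17150535]), 'moment': array([-0.01188706,  0.00520752,  0.02349304]), 'grip_width': 1.0043660904561718}
scene {'mtx': [[417.2434, 0.0, 283.7531], [0.0, 417.2434, 212.5724], [0.0, 0.0, 1.0]], 'R': [[0.5496, 0.8354, 0.0099], [0.6118, -0.3944, -0.6857], [-0.5689, 0.3829, -0.7278]], 't': [-0.194, -0.316, 1.421]}
top {'mtx': [[482.9888, 0.0, 285.8185], [0.0, 482.9888, 211.1287], [0.0, 0.0, 1.0]], 'R': [[-0.0122, -0.9999, 0.0012], [-0.983, 0.0118, -0.1831], [0.183, -0.0034, -0.9831]], 't': [-0.1205, 0.5238, 1.0951]}
wrist {'mtx': [[303.9462, 0.0, 276.7456], [0.0, 303.9462, 212.1709], [0.0, 0.0, 1.0]], 'R': [[0.265, -0.9643, -0.0012], [-0.9172, -0.2525, 0.3081], [-0.2974, -0.0805, -0.9513]], 't': [-0.5241, -0.0395, 0.3916]}
```

View pics/scene0.png

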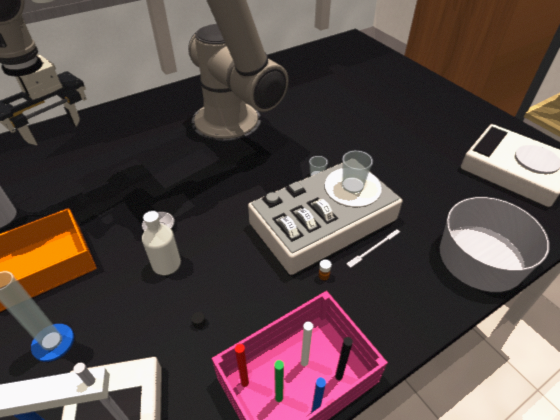

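View pics/top0.png

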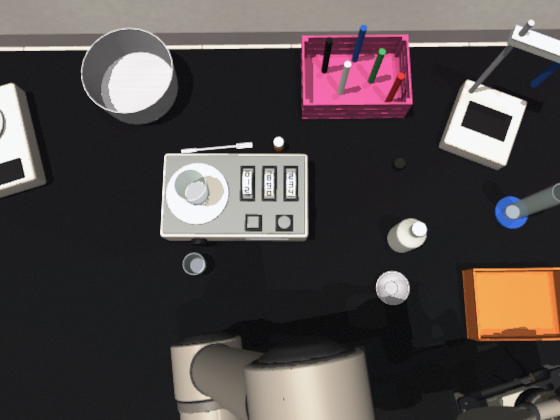

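View pics/wrist0.png

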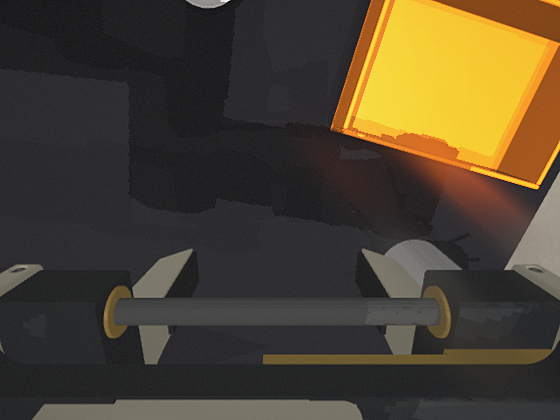

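The top view shows the stirrer around (235,197). The wheels are at about (247,183), (270,184) and (291,184), the square key at (253,222) and the round one at (284,222). I'll enlarge it.

```bash
python3 - <<'E'
import cv2
im=cv2.imread("pics/top0.png")[140:250,150:320]
cv2.imwrite("pics/top0c.png",cv2.resize(im,None,fx=4.7,fy=4.7,interpolation=cv2.INTER_CUBIC))
im=cv2.imread("pics/scene0.png")[180:250,250:350]
cv2.imwrite("pics/scene0c.png",cv2.resize(im,None,fx=8,fy=8,interpolation=cv2.INTER_CUBIC))
E
```

```text
(no output)
```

View pics/top0c.png

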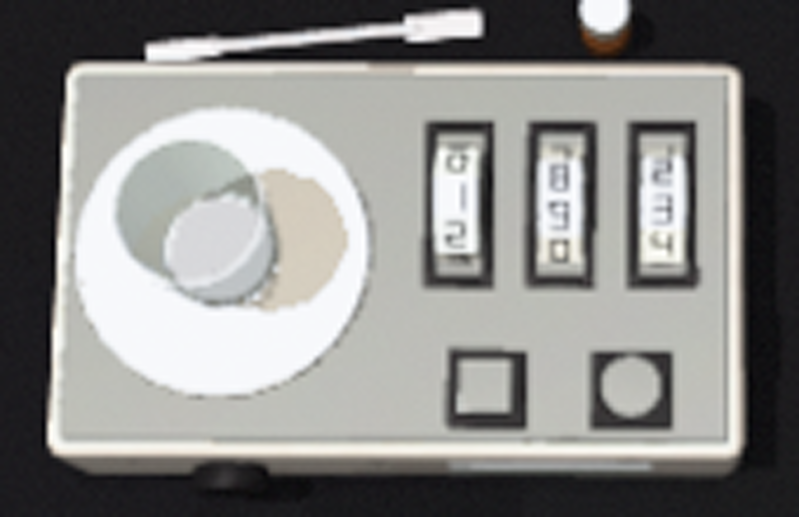

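View pics/scene0c.png

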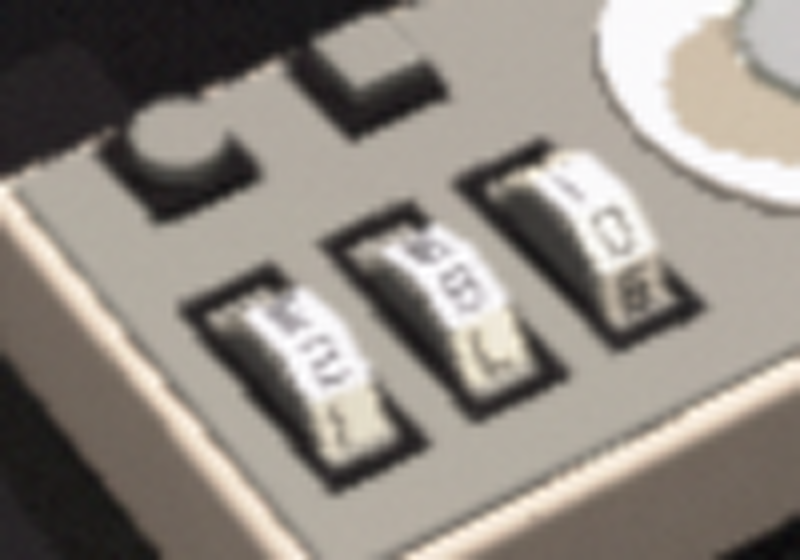

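```bash
cat > h.py <<'E'
from workcell import robot, cams
import cv2, numpy as np
from scipy.spatial.transform import Rotation as Rn
from scipy.optimize import least_squares
def proj(m,X):
    X=np.atleast_2d(X); c=X@np.array(m["R"]).T+np.array(m["t"]); p=c@np.array(m["mtx"]).T
    return p[:,:2]/p[:,2:]
def fit(m,pts,obs,x0=(0.55,0,0)):
    pts=np.array(pts);obs=np.array(obs)
    def f(v):
        c,s=np.cos(v[2]),np.sin(v[2]); P=pts.copy()
        P[:,0]=v[0]+c*pts[:,0]-s*pts[:,1];P[:,1]=v[1]+s*pts[:,0]+c*pts[:,1]
        return (proj(m,P)-obs).ravel()
    r=least_squares(f,x0); return r.x,f(r.x).reshape(-1,2)
def snap(n,name,crop=None,f=1):
    m=cams.camera_model(n); im=cams.snapshot(n)
    np.save(f"pics/{name}.npy",np.array([m["R"].ravel().tolist()+list(m["t"])]) if 0 else np.hstack([np.array(m["mtx"]).ravel(),np.array(m["R"]).ravel(),np.array(m["t"]).ravel()]))
    im=im[:,:,::-1]; cv2.imwrite(f"pics/{name}_full.png",im)
    if crop: r0,r1,c0,c1=crop; im=im[r0:r1,c0:c1]
    cv2.imwrite(f"pics/{name}.png",cv2.resize(im,None,fx=f,fy=f,interpolation=cv2.INTER_CUBIC)); return m
def loc(v,p):
    c,s=np.cos(v[2]),np.sin(v[2]); return np.array([v[0]+c*p[0]-s*p[1],v[1]+s*p[0]+c*p[1],p[2]])
def move(tgt):  # shift in tool axes cm
    s=robot.get_state(); R=Rn.from_rotvec(s["ee_rot"]).as_matrix()
    return R.T@(np.array(tgt)-s["tool_pos"])*100
E
python3 - <<'E'
from h import *
m=cams.camera_model("top")
pts=[[.025,-.03,.085],[.025,-.08,.085],[.025,-.13,.085],[0,.085,.091],[.1,.17,.085],[.1,-.17,.085],[-.1,-.17,.085],[-.1,.17,.085]]
cr=np.array([[460,204],[561,204],[662,204],[222,252],[70,68],[742,68],[742,450],[54,450]])
v,r=fit(m,pts,(cr+.5)/4.7+[150,140]-.5); print(v,np.round(r,1).tolist())
for p in pts[:3]: print(loc(v,p))
# keys: from crop top of base z .091 guess
K=np.array(m["mtx"]);
def back(m,px,z):
    d=np.array(m["R"]).T@np.linalg.solve(np.array(m["mtx"]),[*px,1]); o=-np.array(m["R"]).T@np.array(m["t"]); return o+d*(z-o[2])/d[2]
for c in [(488,390),(631,388)]:
    print("key",back(m,(np.array(c)+.5)/4.7+[150,140]-.5,.1))
s=robot.get_state();print(Rn.from_rotvec(s["ee_rot"]).as_matrix().round(3))
E
```

```text
[ 0.5576379  -0.00936765 -0.01124547] [[0.4, 0.2], [0.5, 0.2], [0.6, 0.2], [0.5, 0.0], [-1.6, -1.9], [0.5, -2.0], [1.4, 1.4], [-2.2, 1.5]]
[ 0.58229897 -0.03964688  0.085     ]
[ 0.5817367  -0.08964372  0.085     ]
[ 0.58117444 -0.13964056  0.085     ]
key [ 0.48739138 -0.05356688  0.1       ]
key [ 0.48753653 -0.12199783  0.1       ]
[[-0.964 -0.     0.266]
 [-0.266  0.001 -0.964]
 [-0.    -1.    -0.001]]
```

```bash
python3 - <<'E'
from h import *
m=cams.camera_model("wrist"); s=robot.get_state(); R=Rn.from_rotvec(s["ee_rot"]).as_matrix()
o=-np.array(m["R"]).T@np.array(m["t"]); print("cam in tool",R.T@(o-s["tool_pos"])*1000); print("cam axes in tool (rows)",(np.array(m["R"])@R).round(3))
print(move([.44,-.09,.30]), s["time"])
# desired R: tool x = world -x, y=-z ; z = world -y (jaw along y), aligned w/ stirrer yaw -.0112
for yaw in (0,np.pi/2,-np.pi/2):
    Rd=Rn.from_euler('z',-.0112+yaw).as_matrix()@np.array([[-1,0,0],[0,0,-1],[0,-1,0.]]) 
    print(yaw,np.rad2deg(Rn.from_matrix(R.T@Rd).as_rotvec()))
E
```

```text
cam in tool [ -82.7434033  -146.79429412   -0.27370682]
cam axes in tool (rows) [[ 0.001  0.     1.   ]
 [ 0.951 -0.308 -0.001]
 [ 0.308  0.951 -0.   ]]
[-40.02364293  -6.23487427 -32.11552014] 0.15
0 [ 6.66963924e-02  1.60421486e+01 -1.27365997e-03]
1.5707963267948966 [ 4.94737544e-02 -7.39578408e+01 -5.14000799e-02]
-1.5707963267948966 [5.54932353e-02 1.06042137e+02 5.34135102e-02]
```

```bash
python3 - <<'E'
from h import *
for t in ([.30,-.32,.30],[.45,-.2,.3],[.56,-.09,.25]): print(move(t).round(1))
E
```

```text
[-20.4  -6.3 -13.7]
[-38.1  -6.2 -21.2]
[-51.6  -1.2 -28.9]
```

Request:
drive_tool --slide '[[0,-3,0],[-2,-6,-1.5],[-5,-6.3,-3.5],[-8,-6.3,-5.5],[-11,-6.3,-7.5],[-14,-6.3,-9.5],[-17,-6.3,-11.5],[-20.4,-6.3,-13.7],[-24,-6.3,-15.2],[-28,-6.3,-17],[-32,-6.3,-18.7],[-35,-6.2,-20],[-38,-6,-21.3],[-41,-5.5,-23],[-44,-5,-24.6],[-47,-4,-26.3],[-50,-3,-28],[-51.6,-1.2,-28.9],[-51.6,-1.2,-28.9],[-51.6,-1.2,-28.9]]' --twist '[[0,0,0],[0,1,0],[0,2,0],[0,4,0],[0,6,0],[0,8,0],[0,10,0],[0,12,0],[0,14,0],[0,16,0],[0,16,0],[0,16,0],[0,16,0],[0,16,0],[0,16,0],[0,16,0],[0,16,0],[0,16,0],[0,16,0],[0,16,0]]' --grip 0

```text
time: 2.15
tool_pos: [0.5598, -0.0905, 0.2493]
ee_rot: [-0.009, -2.216, 2.216]
wrist_force: [-0.2, 0.6, -0.1]
grip_width: 0.005
```

```bash
python3 - <<'E'
from h import *
s=robot.get_state();print(s["time"],s["tool_pos"],s["wrist_force"],s["grip_width"],s["qpos"])
snap("wrist","w1"); snap("scene","s1",(60,260,180,420),3)
E
```

```text
2.15 [ 0.55977554 -0.09050547  0.24930659] [-0.17354383  0.57300037 -0.08789643] 0.005160082648889435 [-2.95153766e-01  4.12268503e-01  1.38431027e+00 -5.35656835e-04
  1.34660294e+00  1.28542879e+00]
```

View pics/w1.png

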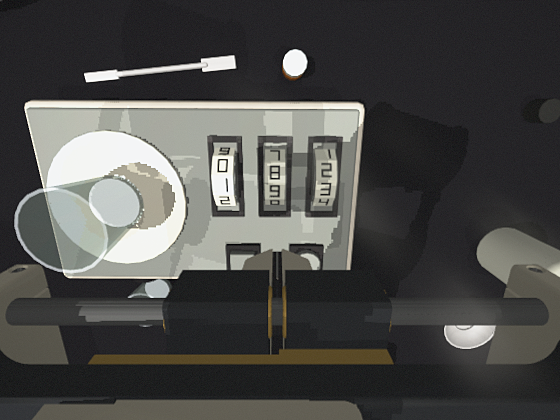

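View pics/s1.png

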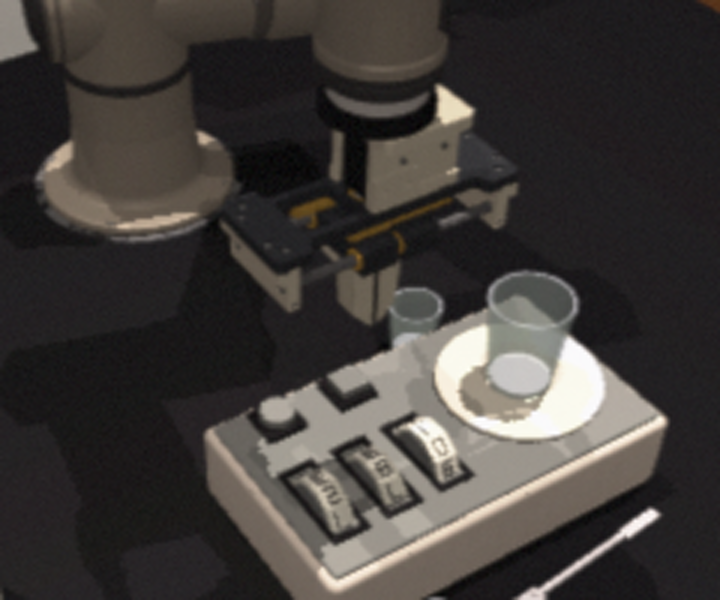

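```bash
python3 - <<'E'
import cv2
im=cv2.imread("pics/w1_full.png")
cv2.imwrite("pics/w1a.png",cv2.resize(im[125:225,190:360],None,fx=4.7,fy=4.7,interpolation=cv2.INTER_CUBIC))
cv2.imwrite("pics/w1b.png",cv2.resize(im[230:330,210:350],None,fx=5,fy=5,interpolation=cv2.INTER_CUBIC))
E
```

```text
(no output)
```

View pics/w1a.png

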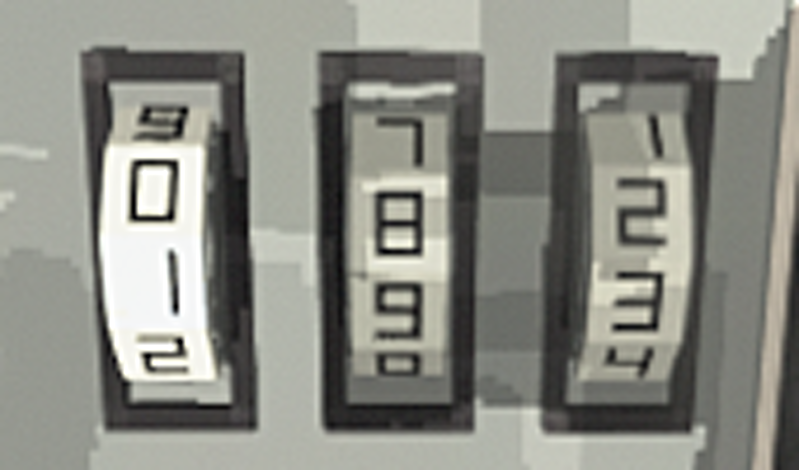

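View pics/w1b.png

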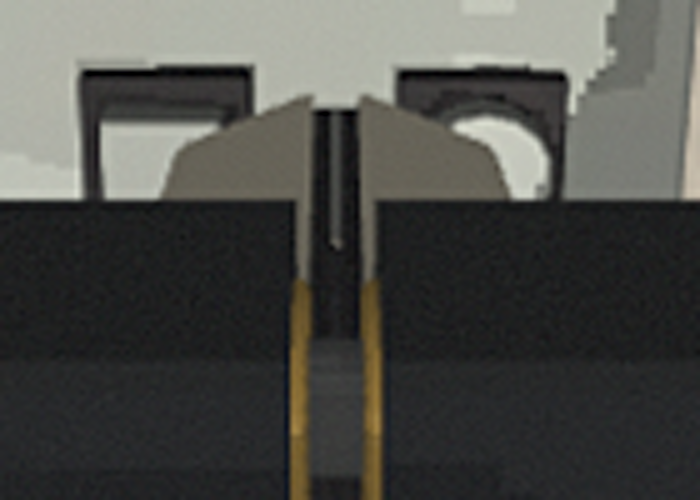

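```bash
cat >> h.py <<'E'
V=np.array([0.5576,-0.0094,-0.0112])
YL=[-.03,-.08,-.13]
def model(i,th,dh,k,V=V):
    a=th-.6283*k; r=30. if abs(k-round(k))<.1 else 31.5; r/=1000
    return loc(V,[.025+r*np.sin(a),YL[i],.079+dh+r*np.cos(a)])
def wfit(m,i,rows,th0,V=V):
    ks=list(rows); ob=np.array([rows[k] for k in ks])
    f=lambda p:np.hstack([(np.array([proj(m,model(i,p[0],p[1],k,V))[0,1] for k in ks])-ob),p[1]/.004])
    r=least_squares(f,[th0,0],x_scale=[1,.01]); return r.x,f(r.x)
def ldm(name):
    a=np.load(f"pics/{name}.npy"); return dict(mtx=a[:9].reshape(3,3),R=a[9:18].reshape(3,3),t=a[18:])
E
python3 - <<'E'
from h import *
m=ldm("w1")
g=lambda d:{k:(v+.5)/4.7+125-.5 for k,v in d.items()}
# stirrer pose from wrist: slot windows (crop) and corners
def C(x,y):return [(x+.5)/4.7+190-.5,(y+.5)/4.7+125-.5]
pts=[[.025,-.03,.085],[.025,-.08,.085],[.025,-.13,.085],[.1,.17,.085],[.1,-.17,.085]]
ob=[C(169,241),C(402,242),C(634,242),[28,103],[364,104]]
v,r=fit(m,pts,ob); print(v,r.round(1).tolist())
for W in (V,v):
  for i,(d,t) in enumerate([({9-10:124,-.5:143,0:191,.5:233,1:283,1.5:337,2:355},.6),({7:142,7.5:178,8:224,8.5:280,9:312,9.5:350,10:364},5.2),({1:138,1.5:163,2:212,2.5:265,3:305,3.5:345,4:360},1.6)]):
    x,e=wfit(m,i,g(d),t,W); print(i,x[0],x[0]/.6283,x[1]*1000,e.round(1))
for p in [(.025,y,.085) for y in YL]: print(loc(v,p))
E
```

```text
[ 0.55367858 -0.01064949 -0.00506695] [[3.2, 2.8], [1.7, 2.3], [0.5, 2.1], [-11.1, 0.0], [6.1, -2.9]]
0 0.4911953586790156 0.7817847504042903 4.5067561334198585 [-1.1  0.5  0.1  1.2  0.3 -1.7 -0.4  1.1]
1 5.257555055235471 8.36790554708813 0.8360674750859379 [-0.   0.1  0.6 -1.   0.4  0.1 -0.3  0.2]
2 1.573978362415557 2.5051382499053907 1.4034259088277548 [-1.   0.8  0.6 -0.4 -0.2 -0.3 -0.   0.4]
0 0.6115606861859062 0.9733577688777754 1.6725585577431443 [ 0.6  1.1  0.   0.5 -0.2 -1.9  0.4  0.4]
1 5.354135926005129 8.521623310528616 -3.4934853686405503 [ 0.8  0.1  0.3 -1.6  0.2  0.4  0.9 -0.9]
2 1.6680252636042132 2.6548229565561248 -1.8330613744256974 [-0.1  0.9  0.3 -1.  -0.4 -0.1  1.  -0.5]
[ 0.57852625 -0.04077578  0.085     ]
[ 0.5782729  -0.09077514  0.085     ]
[ 0.57801956 -0.14077449  0.085     ]
```

The wrist crop reads left wheel ≈1 up, middle between 8 and 9, and right between 2 and 3. The closed tip is narrow (about 7 mm) along the jaw axis. I'll turn the tool 90° so the jaw axis lies along the rolling direction and the gripper body clears the beaker.

Request:
drive_tool --slide '[[0,0,0],[0,0,0],[0,0,0],[-0.5,0,-1],[-1,0,-2],[-1.5,0,-3],[-2,0,-4],[-2,0,-5],[-2,0,-6],[-2,0,-6],[-2,0,-6],[-2,0,-6],[-2,0,-6],[-2,0,-6]]' --twist '[[0,8,0],[0,16,0],[0,24,0],[0,32,0],[0,40,0],[0,48,0],[0,56,0],[0,64,0],[0,72,0],[0,80,0],[0,86,0],[0,90,0],[0,90,0],[0,90,0]]'

```text
time: 3.65
tool_pos: [0.5807, -0.0315, 0.2505]
ee_rot: [-1.215, -1.203, 1.202]
wrist_force: [0.2, -0.1, 0.2]
grip_width: 0.002
```

```bash
python3 - <<'E'
from h import *
s=robot.get_state();print(s["time"],s["tool_pos"],s["wrist_force"],s["qpos"].round(3)); print(Rn.from_rotvec(s["ee_rot"]).as_matrix().round(3))
snap("wrist","w2")
E
```

```text
3.65 [ 0.58071161 -0.03152173  0.25051031] [ 0.17720762 -0.07178038  0.21511781] [-0.186  0.437  1.342 -0.     1.362  2.965]
[[ 0.01   0.001 -1.   ]
 [ 1.    -0.     0.01 ]
 [-0.    -1.    -0.001]]
```

View pics/w2.png

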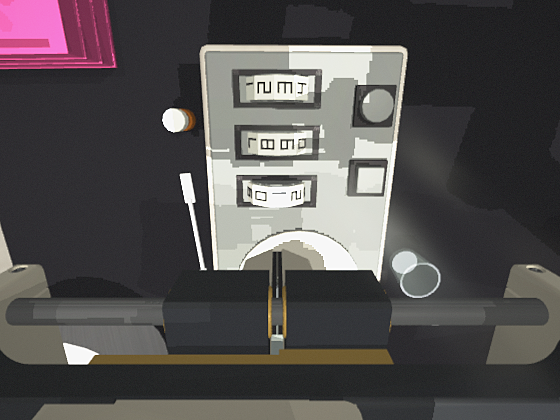

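```bash
python3 - <<'E'
import cv2
im=cv2.imread("pics/w2_full.png")
cv2.imwrite("pics/w2a.png",cv2.resize(im[60:215,220:330],None,fx=7,fy=3.8,interpolation=cv2.INTER_CUBIC))
E
```

```text
(no output)
```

View pics/w2a.png

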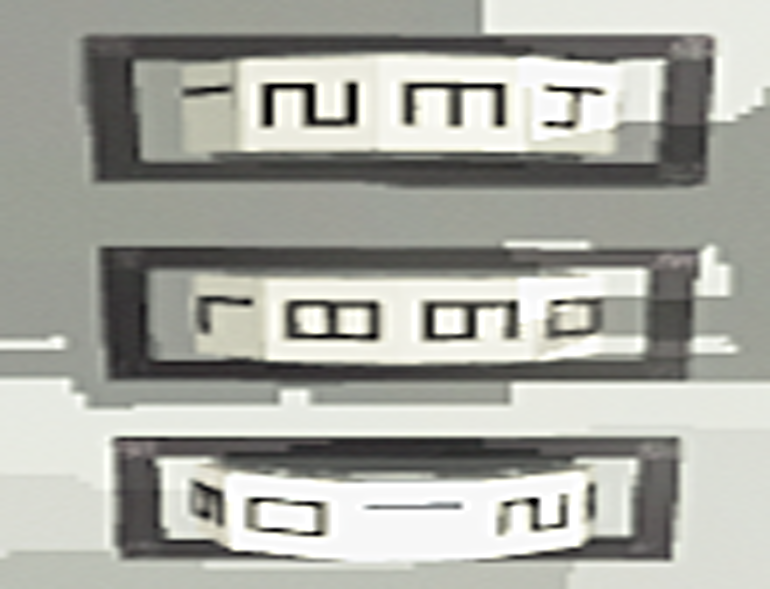

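```bash
python3 - <<'E'
from h import *
m=ldm("w2")
def back(m,px,z):
    d=m["R"].T@np.linalg.solve(m["mtx"],[*px,1]); o=-m["R"].T@m["t"]; return o+d*(z-o[2])/d[2]
for c,r in [(397,498),(398,314),(399,109)]: print(back(m,[(c+.5)/7+219.5,(r+.5)/3.8+59.5],.085))
print(back(m,[376,105],.101),back(m,[369,179],.101))
print("corners",[back(m,p,.085)for p in ([202,46],[406,47])])
print(move([.5805,-.0405,.128]),move([.5805,-.0405,.15]))
E
```

```text
[ 0.58007791 -0.03826136  0.085     ]
[ 0.57939944 -0.088264    0.085     ]
[ 0.57873176 -0.13861901  0.085     ]
[ 0.4874398  -0.12223564  0.101     ] [ 0.48814063 -0.05315965  0.101     ]
corners [array([ 0.64680601, -0.17539297,  0.085     ]), array([ 0.45949888, -0.17263388,  0.085     ])]
[-0.91173852 12.23362673  0.02561005] [-0.91241813 10.03362787  0.023481  ]
```

Request:
drive_tool --slide '[[-0.2,2,0],[-0.4,4,0],[-0.6,6,0],[-0.8,8,0],[-0.8,10,0],[-0.8,11,0],[-0.8,11.5,0],[-0.8,12,0],[-0.8,12,0],[-0.8,12,0]]' --twist '[[0,0,0],[0,0,0],[0,0,0],[0,0,0],[0,0,0],[0,0,0],[0,0,0],[0,0,0],[0,0,0],[0,0,0]]'

```text
time: 4.7
tool_pos: [0.5811, -0.0388, 0.1304]
ee_rot: [-1.215, -1.202, 1.201]
wrist_force: [0.3, -0.4, -0.2]
grip_width: 0.007
```

Request:
drive_tool --slide '[[0,0.05,0],[0,0.1,0],[0,0.15,0],[0,0.2,0],[0,0.2,0]]' --twist '[[0,0,0],[0,0,0],[0,0,0],[0,0,0],[0,0,0]]'

```text
time: 5.2
tool_pos: [0.5807, -0.0387, 0.1277]
ee_rot: [-1.214, -1.201, 1.202]
wrist_force: [0.1, 0.7, 1.0]
grip_width: 0.006
```

Request:
drive_tool --slide '[[0,0.05,0],[0,0.1,0],[0,0.1,0]]' --twist '[[0,0,0],[0,0,0],[0,0,0]]'

```text
time: 5.5
tool_pos: [0.5807, -0.0387, 0.1266]
ee_rot: [-1.214, -1.201, 1.202]
wrist_force: [-0.9, -0.1, -0.1]
grip_width: 0.005
```

Request:
drive_tool --slide '[[0,0.05,0],[0,0.1,0],[0,0.1,0]]' --twist '[[0,0,0],[0,0,0],[0,0,0]]'

```text
time: 5.8
tool_pos: [0.5807, -0.0387, 0.1256]
ee_rot: [-1.214, -1.201, 1.202]
wrist_force: [0.4, -1.0, -0.5]
grip_width: 0.004
```

```bash
python3 - <<'E'
from h import *
s=robot.get_state();print(s["time"],s["tool_pos"],s["wrist_force"],s["moment"])
E
```

```text
5.8 [ 0.58066697 -0.03871183  0.12560101] [ 0.35399585 -0.95708546 -0.52287308] [ 0.13124878 -0.00473041 -0.01755672]
```

Request:
drive_tool --slide '[[0,0.05,0],[0,0.1,0],[0,0.15,0],[0,0.15,0]]' --twist '[[0,0,0],[0,0,0],[0,0,0],[0,0,0]]'

```text
time: 6.2
tool_pos: [0.5807, -0.0387, 0.1241]
ee_rot: [-1.214, -1.201, 1.202]
wrist_force: [-0.5, -0.7, -0.1]
grip_width: 0.002
```

Request:
drive_tool --slide '[[0,0.05,0],[0,0.1,0],[0,0.15,0],[0,0.15,0]]' --twist '[[0,0,0],[0,0,0],[0,0,0],[0,0,0]]'

```text
time: 6.6
tool_pos: [0.5807, -0.0387, 0.1226]
ee_rot: [-1.214, -1.201, 1.202]
wrist_force: [-0.6, -0.2, 0.4]
grip_width: 0.006
```

Request:
drive_tool --slide '[[0,0.05,0],[0,0.1,0],[0,0.15,0],[0,0.15,0]]' --twist '[[0,0,0],[0,0,0],[0,0,0],[0,0,0]]'

```text
time: 7.0
tool_pos: [0.5807, -0.0387, 0.1212]
ee_rot: [-1.214, -1.202, 1.202]
wrist_force: [1.0, -0.2, 0.2]
grip_width: 0.005
```

```bash
python3 - <<'E'
from h import *
s=robot.get_state();print(s["time"],s["tool_pos"],s["wrist_force"],s["moment"])
snap("wrist","w3")
E
```

```text
7.0 [ 0.58074864 -0.03874115  0.12121551] [ 1.03576553 -0.19289803  0.17416289] [ 0.19088468 -0.01626968 -0.00305978]
```

View pics/w3.png

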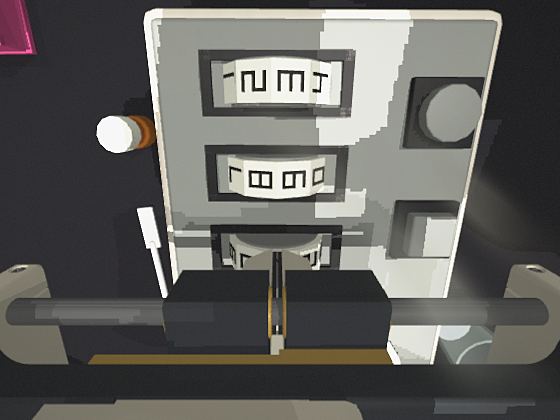

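Request:
drive_tool --slide '[[0,0.05,0],[0,0.1,0],[0,0.15,0],[0,0.15,0]]' --twist '[[0,0,0],[0,0,0],[0,0,0],[0,0,0]]'

```text
time: 7.45
tool_pos: [0.5808, -0.0387, 0.12]
ee_rot: [-1.215, -1.202, 1.201]
wrist_force: [-1.6, -0.4, 3.9]
grip_width: 0.006
```

Request:
drive_tool --slide '[[0,0.05,0],[0,0.1,0],[0,0.1,0],[0,0.1,0]]' --twist '[[0,0,0],[0,0,0],[0,0,0],[0,0,0]]'

```text
time: 7.85
tool_pos: [0.581, -0.0388, 0.1194]
ee_rot: [-1.215, -1.202, 1.201]
wrist_force: [-1.7, 0.1, 7.1]
grip_width: 0.008
```

Request:
drive_tool --slide '[[0,0.05,0],[0,0.052,-0.143],[0,0.06,-0.286],[0,0.072,-0.429],[0,0.09,-0.571],[0,0.112,-0.712],[0,0.14,-0.852],[0,0.14,-0.852]]' --twist '[[0,0,0],[2,0,0],[4,0,0],[6,0,0],[8,0,0],[10,0,0],[12,0,0],[12,0,0]]'

```text
time: 8.65
tool_pos: [0.5905, -0.0389, 0.1178]
ee_rot: [-1.059, -1.048, 1.292]
wrist_force: [1.0, 0.1, 8.9]
grip_width: 0.002
```

```bash
python3 - <<'E'
from h import *
s=robot.get_state();print(s["time"],s["tool_pos"],s["wrist_force"],s["moment"])
snap("wrist","w4",(200,300,180,380),4)
E
```

```text
8.65 [ 0.59046577 -0.03886779  0.11783096] [0.97118991 0.08136729 8.93034675] [ 0.14349442  0.02009415 -0.03483199]
```

View pics/w4.png

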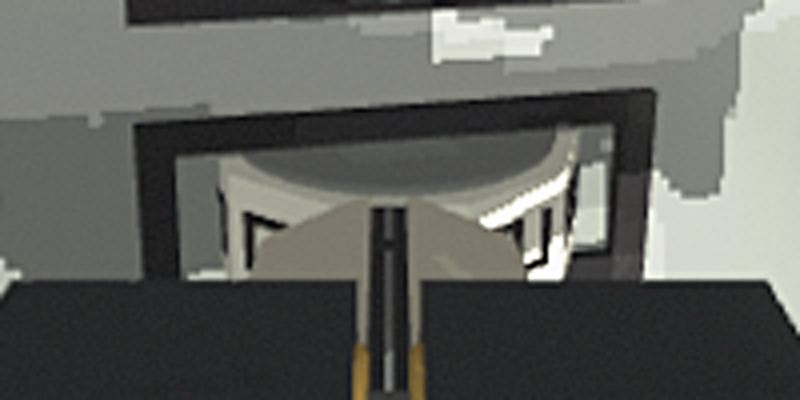

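Request:
drive_tool --slide '[[0,0.002,-0.143],[0,0.01,-0.286],[0,0.022,-0.429],[0,0.04,-0.571],[0,0.062,-0.712],[0,0.075,-0.782],[0,0.075,-0.782]]' --twist '[[2,0,0],[4,0,0],[6,0,0],[8,0,0],[10,0,0],[11,0,0],[11,0,0]]'

```text
time: 9.4
tool_pos: [0.5978, -0.039, 0.1154]
ee_rot: [-0.914, -0.904, 1.363]
wrist_force: [1.3, -0.5, 8.8]
grip_width: 0.008
```

Request:
drive_tool --slide '[[0,-1,0],[0,-3,0],[0,-6,0.5],[0,-8,1.5],[0,-8,2.5],[0,-8,3.5],[0,-8,3.5]]' --twist '[[0,0,0],[0,0,0],[-7,0,0],[-14,0,0],[-21,0,0],[-23,0,0],[-23,0,0]]'

```text
time: 10.1
tool_pos: [0.5944, -0.0388, 0.2038]
ee_rot: [-1.216, -1.202, 1.201]
wrist_force: [0.2, -1.0, 0.3]
grip_width: 0.006
```

```bash
python3 - <<'E'
from h import *
s=robot.get_state();print(s["time"],s["tool_pos"],s["wrist_force"],s["moment"]);print(Rn.from_rotvec(s["ee_rot"]).as_matrix().round(3))
snap("wrist","w5",(60,270,210,350),5)
import cv2
im=cv2.imread("pics/w5_full.png");cv2.imwrite("pics/w5.png",cv2.resize(im[60:270,215,None] if 0 else im[70:260,220:340],None,fx=6.6,fy=3.1,interpolation=cv2.INTER_CUBIC))
E
```

```text
10.1 [ 0.59441948 -0.03879447  0.20384614] [ 0.15306023 -1.01657155  0.25615273] [0.16145766 0.02543951 0.00806786]
[[ 0.011  0.001 -1.   ]
 [ 1.    -0.     0.011]
 [-0.    -1.    -0.001]]
```

View pics/w5.png

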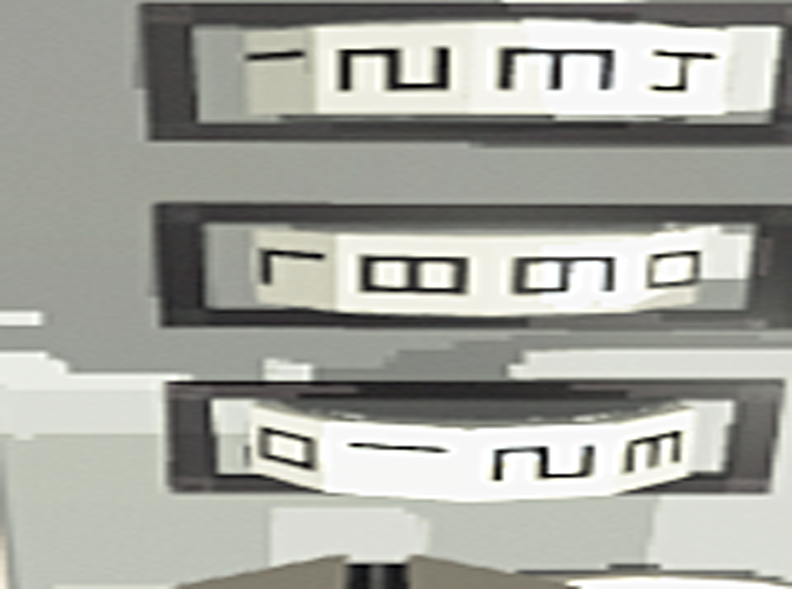

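```bash
cat >> h.py <<'E'
V2=np.array([0.5553,-0.0085,-0.0112])
def cfit(m,i,cols,slotc,th0):
    ks=list(cols); ob=np.array([cols[k] for k in ks])
    # shift slot in x so that it projects to slotc
    g=lambda q:proj(m,loc(V2+np.array([q[0],0,0]),[.025,YL[i],.085]))[0,0]-slotc
    q=least_squares(g,[0],x_scale=.001).x[0]; W=V2+np.array([q,0,0])
    f=lambda p:np.hstack([np.array([proj(m,model(i,p[0],p[1],k,W))[0,0] for k in ks])-ob,p[1]/.005])
    r=least_squares(f,[th0,0],x_scale=[1,.01]); return round(r.x[0],3),round(r.x[0]/.6283,3),"dx mm",round(q*1e3,2),"dh",round(r.x[1]*1e3,1),f(r.x).round(1)
E
python3 - <<'E'
from h import *
m=ldm("w5"); g=lambda c:(c+.5)/6.6+219.5
G=lambda d:{k:g(v) for k,v in d.items()}
print(cfit(m,0,G({0:290,.5:328,1:397,1.5:470,2:545,2.5:617,3:655}),g(472),1.))
print(cfit(m,0,G({0:290,1:397,2:545,3:655}),g(472),1.))
print(cfit(m,1,G({7:290,7.5:335,8:414,8.5:490,9:563,10:672}),g(478),5.3))
print(cfit(m,2,G({1:275,1.5:317,2:395,2.5:473,3:557,4:683}),g(480),1.6))
m=ldm("w2"); g=lambda c:(c+.5)/7+219.5
print(cfit(m,0,G({-1:207,0:287,1:412,2:533}),g(398),.6))
print(cfit(m,1,G({7:222,8:333,9:470,10:575}),g(398),5.3))
print(cfit(m,2,G({1:207,2:309,3:456,4:573}),g(399),1.6))
E
```

```text
(np.float64(0.982), np.float64(1.563), 'dx mm', np.float64(0.27), 'dh', np.float64(1.0), array([-0.2,  0. ,  0.3,  0.2, -0.1, -0.3, -0.1,  0.2]))
(np.float64(0.981), np.float64(1.561), 'dx mm', np.float64(0.27), 'dh', np.float64(0.6), array([-0.2,  0.3, -0.1, -0.1,  0.1]))
(np.float64(5.333), np.float64(8.488), 'dx mm', np.float64(0.2), 'dh', np.float64(-1.6), array([ 0.1,  0.1, -0.4, -0.1,  0.2,  0.4, -0.3]))
(np.float64(1.623), np.float64(2.583), 'dx mm', np.float64(0.72), 'dh', np.float64(-1.3), array([-0.4, -0.3, -0.1,  0.4,  0.1, -0.1, -0.3]))
(np.float64(0.559), np.float64(0.89), 'dx mm', np.float64(-0.04), 'dh', np.float64(0.7), array([ 0.4, -0.2,  0.1, -0. ,  0.1]))
(np.float64(5.325), np.float64(8.476), 'dx mm', np.float64(-0.01), 'dh', np.float64(0.3), array([ 0.3, -0.2,  0.1,  0. ,  0.1]))
(np.float64(1.645), np.float64(2.617), 'dx mm', np.float64(-0.11), 'dh', np.float64(-0.6), array([-0.1,  0. , -0.1,  0.2, -0.1]))
```

```bash
cat >> h.py <<'E'
def plan(poses,xc,y,s=None):
    """poses: (b deg, h mm, axle z m). rows relative to current measured pose"""
    s=s or robot.get_state(); R=Rn.from_rotvec(s["ee_rot"]).as_matrix(); sl=[];tw=[]
    for b,h,zc in poses:
        br=np.deg2rad(b); r=.041+h/1000
        T=np.array([xc+r*np.sin(br),y,zc+r*np.cos(br)])
        Rd=Rn.from_rotvec(br*np.array([.0112,1,0])).as_matrix()@np.array([[.0112,0,-1],[1,0,.0112],[0,-1,0.]])
        sl.append((R.T@(T-s["tool_pos"])*100).round(2).tolist()); tw.append(np.rad2deg(Rn.from_matrix(R.T@Rd).as_rotvec()).round(1).tolist())
    print(sl);print(tw)
E
python3 - <<'E'
from h import *
plan([(-8,40,.08),(-16,20,.08),(-16,8,.08),(-16,3,.08),(-16,0,.08),(-16,0,.079),(-16,0,.078),(-16,0,.0775),(-16,0,.0775)],.5802,-.039)
E
```

```text
[[-0.03, 4.3, 2.66], [-0.04, 6.46, 3.21], [-0.03, 7.61, 2.88], [-0.03, 8.09, 2.74], [-0.03, 8.38, 2.66], [-0.03, 8.48, 2.66], [-0.03, 8.58, 2.66], [-0.03, 8.63, 2.66], [-0.03, 8.63, 2.66]]
[[-8.0, 0.0, -0.0], [-16.0, 0.0, -0.0], [-16.0, 0.0, -0.0], [-16.0, 0.0, -0.0], [-16.0, 0.0, -0.0], [-16.0, 0.0, -0.0], [-16.0, 0.0, -0.0], [-16.0, 0.0, -0.0], [-16.0, 0.0, -0.0]]
```

Request:
drive_tool --slide '[[0,2,1.3],[0,4.3,2.66],[0,6.46,3.21],[0,7.3,2.97],[0,7.9,2.8],[0,8.2,2.71],[0,8.38,2.66],[0,8.48,2.66],[0,8.58,2.66],[0,8.63,2.66],[0,8.63,2.66]]' --twist '[[-4,0,0],[-8,0,0],[-16,0,0],[-16,0,0],[-16,0,0],[-16,0,0],[-16,0,0],[-16,0,0],[-16,0,0],[-16,0,0],[-16,0,0]]'

```text
time: 11.25
tool_pos: [0.5704, -0.0388, 0.1175]
ee_rot: [-1.42, -1.405, 1.057]
wrist_force: [-4.2, -0.1, 8.5]
grip_width: 0.009
```

Request:
drive_tool --slide '[[0,0.002,-0.143],[0,0.01,-0.286],[0,0.022,-0.429],[0,0.04,-0.571],[0,0.062,-0.712],[0,0.09,-0.852],[0,0.122,-0.992],[0,0.159,-1.13],[0,0.201,-1.267],[0,0.201,-1.267]]' --twist '[[2,0,0],[4,0,0],[6,0,0],[8,0,0],[10,0,0],[12,0,0],[14,0,0],[16,0,0],[18,0,0],[18,0,0]]'

```text
time: 12.25
tool_pos: [0.5837, -0.039, 0.119]
ee_rot: [-1.19, -1.177, 1.218]
wrist_force: [-0.9, -0.7, 8.1]
grip_width: 0.003
```

Request:
drive_tool --slide '[[0,0.002,-0.143],[0,0.01,-0.286],[0,0.022,-0.429],[0,0.04,-0.571],[0,0.062,-0.712],[0,0.09,-0.852],[0,0.122,-0.992],[0,0.159,-1.13],[0,0.201,-1.267],[0,0.201,-1.267]]' --twist '[[2,0,0],[4,0,0],[6,0,0],[8,0,0],[10,0,0],[12,0,0],[14,0,0],[16,0,0],[18,0,0],[18,0,0]]'

```text
time: 13.25
tool_pos: [0.5962, -0.0391, 0.1161]
ee_rot: [-0.954, -0.943, 1.346]
wrist_force: [0.6, -0.1, 8.2]
grip_width: 0.005
```

Request:
drive_tool --slide '[[0,-1,0],[0,-3,0],[0,-6,0.5],[0,-8,1.5],[0,-8,2.5],[0,-8,3.2],[0,-8,3.2]]' --twist '[[0,0,0],[0,0,0],[-7,0,0],[-14,0,0],[-20,0,0],[-20,0,0],[-20,0,0]]'

```text
time: 13.95
tool_pos: [0.5915, -0.0389, 0.2025]
ee_rot: [-1.214, -1.201, 1.202]
wrist_force: [-0.1, -0.3, 1.0]
grip_width: 0.003
```

```bash
cat >> h.py <<'E'
def look(name):
    s=robot.get_state();print(s["time"],s["tool_pos"],s["wrist_force"])
    snap("wrist",name); im=cv2.imread(f"pics/{name}_full.png")
    cv2.imwrite(f"pics/{name}.png",cv2.resize(im[70:260,220:340],None,fx=6.6,fy=3.1,interpolation=cv2.INTER_CUBIC))
g=lambda c:(c+.5)/6.6+219.5
G=lambda d:{k:g(v) for k,v in d.items()}
E
python3 -c "
from h import *
look('w6')"
```

```text
13.95 [ 0.59148394 -0.03885087  0.20254962] [-0.06311902 -0.26567024  0.95025415]
```

View pics/w6.png

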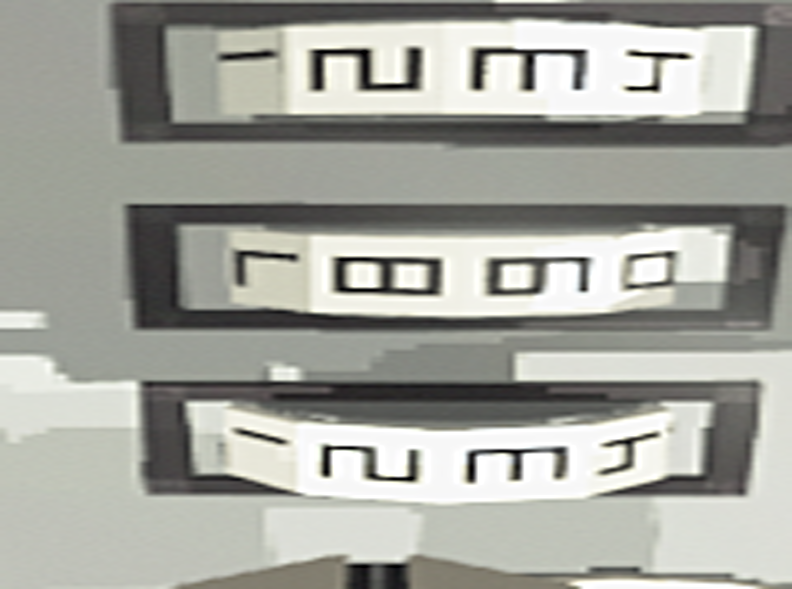

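```bash
python3 - <<'E'
from h import *
m=ldm("w6")
print(cfit(m,0,G({1:262,2:371,3:517,4:629}),g(448.5),1.6))
plan([(-8,40,.08),(-15,20,.08),(-15,3,.08),(-15,0,.08),(-15,0,.079),(-15,0,.078),(-15,0,.0775)],.5802,-.039)
E
```

```text
(np.float64(1.62), np.float64(2.579), 'dx mm', np.float64(0.35), 'dh', np.float64(0.3), array([ 0.1,  0. , -0.1, -0. ,  0.1]))
[[-0.03, 4.16, 2.34], [-0.03, 6.29, 2.79], [-0.03, 7.93, 2.35], [-0.02, 8.22, 2.27], [-0.02, 8.32, 2.27], [-0.02, 8.42, 2.27], [-0.02, 8.47, 2.27]]
[[-8.1, 0.0, -0.0], [-15.1, 0.0, -0.0], [-15.1, 0.0, -0.0], [-15.1, 0.0, -0.0], [-15.1, 0.0, -0.0], [-15.1, 0.0, -0.0], [-15.1, 0.0, -0.0]]
```

Request:
drive_tool --slide '[[0,2,1.2],[0,4.16,2.34],[0,6.29,2.79],[0,7.2,2.55],[0,7.75,2.4],[0,8.05,2.31],[0,8.22,2.27],[0,8.32,2.27],[0,8.42,2.27],[0,8.47,2.27],[0,8.47,2.27]]' --twist '[[-4,0,0],[-8,0,0],[-15,0,0],[-15,0,0],[-15,0,0],[-15,0,0],[-15,0,0],[-15,0,0],[-15,0,0],[-15,0,0],[-15,0,0]]'

```text
time: 15.1
tool_pos: [0.5706, -0.0389, 0.118]
ee_rot: [-1.409, -1.393, 1.066]
wrist_force: [1.3, 0.5, 5.8]
grip_width: 0.005
```

Request:
drive_tool --slide '[[0,0.002,-0.143],[0,0.01,-0.286],[0,0.022,-0.429],[0,0.04,-0.571],[0,0.062,-0.712],[0,0.09,-0.852],[0,0.122,-0.992],[0,0.14,-1.061],[0,0.14,-1.061],[0,0.14,-1.061]]' --twist '[[2,0,0],[4,0,0],[6,0,0],[8,0,0],[10,0,0],[12,0,0],[14,0,0],[15,0,0],[15,0,0],[15,0,0]]'

```text
time: 16.1
tool_pos: [0.5806, -0.039, 0.1192]
ee_rot: [-1.216, -1.203, 1.201]
wrist_force: [-0.3, -1.3, 7.0]
grip_width: 0.004
```

Request:
drive_tool --slide '[[0,-0.5,0],[0,-2,0],[0,-5,0],[0,-8,0],[0,-8,0]]' --twist '[[0,0,0],[0,0,0],[0,0,0],[0,0,0],[0,0,0]]'

```text
time: 16.6
tool_pos: [0.5817, -0.039, 0.2024]
ee_rot: [-1.221, -1.206, 1.199]
wrist_force: [0.9, 0.0, 0.5]
grip_width: 0.006
```

```bash
python3 -c "
from h import *
look('w7')"
```

```text
16.6 [ 0.58169182 -0.03899577  0.20238395] [0.89120134 0.01700183 0.46868663]
```

View pics/w7.png

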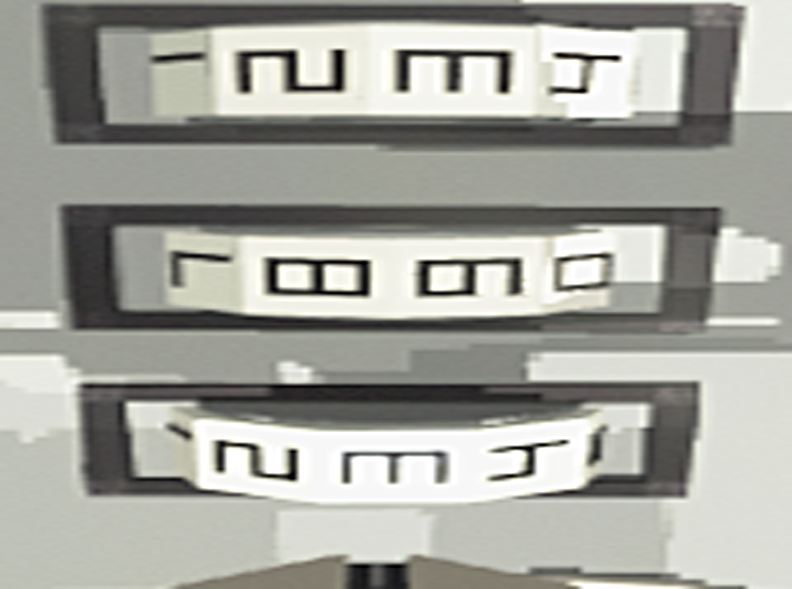

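```bash
python3 - <<'E'
from h import *
m=ldm("w7")
print(cfit(m,0,G({2:257,3:395,4:525}),g(388.5),1.9))
print(cfit(m,1,G({7:200,8:319,9:470,10:582}),g(391),5.3))
print(cfit(m,2,G({1:180,2:293,3:456,4:588}),g(393),1.6))
y=-.089; print("middle"); plan([(0,40,.08),(0,12,.08),(0,9,.08)],.580,y)
E
```

```text
(np.float64(1.863), np.float64(2.966), 'dx mm', np.float64(-0.15), 'dh', np.float64(-0.9), array([-0.1, -0.3,  0.4, -0.2]))
(np.float64(5.329), np.float64(8.481), 'dx mm', np.float64(-0.37), 'dh', np.float64(-1.9), array([-0. , -0.3,  0.1,  0.5, -0.4]))
(np.float64(1.645), np.float64(2.618), 'dx mm', np.float64(-0.5), 'dh', np.float64(-1.1), array([-0.2, -0. ,  0.1,  0.1, -0.2]))
middle
[[-5.02, 3.91, 0.03], [-5.01, 6.71, 0.04], [-5.01, 7.01, 0.04]]
[[0.2, 0.1, -0.0], [0.2, 0.1, -0.0], [0.2, 0.1, -0.0]]
```

```bash
python3 - <<'E'
from h import *
plan([(9,40,.085),(17.4,15,.085),(17.4,3,.085),(17.4,0,.083),(17.4,0,.081)],.580,-.089)
E
```

```text
[[-5.0, 3.51, -1.24], [-5.0, 6.17, -1.64], [-5.0, 7.31, -1.27], [-5.0, 7.8, -1.18], [-5.0, 8.0, -1.18]]
[[9.2, 0.0, -0.1], [17.6, 0.0, -0.1], [17.6, 0.0, -0.1], [17.6, 0.0, -0.1], [17.6, 0.0, -0.1]]
```

Request:
drive_tool --slide '[[-2.5,0,-0.5],[-5,2,-1],[-5,3.5,-1.24],[-5,5,-1.64],[-5,6.17,-1.64],[-5,7,-1.4],[-5,7.31,-1.27],[-5,7.6,-1.18],[-5,7.8,-1.18],[-5,7.8,-1.18]]' --twist '[[0,0,0],[5,0,0],[9,0,0],[17.5,0,0],[17.5,0,0],[17.5,0,0],[17.5,0,0],[17.5,0,0],[17.5,0,0],[17.5,0,0]]'

```text
time: 17.65
tool_pos: [0.591, -0.0889, 0.1213]
ee_rot: [-0.988, -0.977, 1.329]
wrist_force: [-0.8, -1.1, 0.4]
grip_width: 0.006
```

```bash
python3 - <<'E'
from h import *
s=robot.get_state();print(s["time"],s["tool_pos"],s["wrist_force"]);R=Rn.from_rotvec(s["ee_rot"]).as_matrix();print(R.round(3))
for n in(1,2,3): print(n, (R.T@[0,0,-n/10]).round(3))
E
```

```text
17.65 [ 0.59101664 -0.0888966   0.1213076 ] [-0.76501395 -1.08725804  0.38453232]
[[ 0.011 -0.298 -0.954]
 [ 1.     0.003  0.01 ]
 [-0.001 -0.954  0.298]]
1 [ 0.     0.095 -0.03 ]
2 [ 0.     0.191 -0.06 ]
3 [ 0.     0.286 -0.089]
```

Request:
drive_tool --slide '[[0,0.048,-0.015],[0,0.095,-0.03],[0,0.143,-0.045],[0,0.143,-0.045]]' --twist '[[0,0,0],[0,0,0],[0,0,0],[0,0,0]]'

```text
time: 18.05
tool_pos: [0.591, -0.0888, 0.1183]
ee_rot: [-0.985, -0.975, 1.33]
wrist_force: [-0.2, 0.1, -0.2]
grip_width: 0.005
```

Request:
drive_tool --slide '[[0,0.048,-0.015],[0,0.095,-0.03],[0,0.143,-0.045],[0,0.143,-0.045]]' --twist '[[0,0,0],[0,0,0],[0,0,0],[0,0,0]]'

```text
time: 18.45
tool_pos: [0.5909, -0.0888, 0.1168]
ee_rot: [-0.985, -0.975, 1.33]
wrist_force: [-0.1, 0.7, 0.7]
grip_width: 0.001
```

Request:
drive_tool --slide '[[0,0.048,-0.015],[0,0.095,-0.03],[0,0.143,-0.045],[0,0.143,-0.045]]' --twist '[[0,0,0],[0,0,0],[0,0,0],[0,0,0]]'

```text
time: 18.85
tool_pos: [0.5909, -0.0888, 0.1153]
ee_rot: [-0.985, -0.975, 1.33]
wrist_force: [-0.2, -0.2, 0.4]
grip_width: 0.004
```

Request:
drive_tool --slide '[[0,0.048,-0.015],[0,0.095,-0.03],[0,0.143,-0.045],[0,0.143,-0.045]]' --twist '[[0,0,0],[0,0,0],[0,0,0],[0,0,0]]'

```text
time: 19.25
tool_pos: [0.591, -0.0888, 0.1139]
ee_rot: [-0.985, -0.975, 1.33]
wrist_force: [0.1, -1.7, 0.5]
grip_width: 0.002
```

```bash
python3 -c "
from h import *
snap('wrist','w8',(200,300,180,380),4)
snap('scene','s8',(180,260,250,350),8)"
```

```text
(no output)
```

View pics/w8.png

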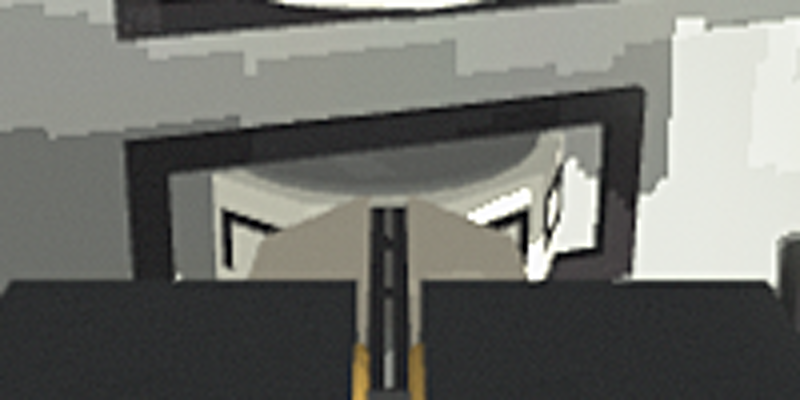

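View pics/s8.png

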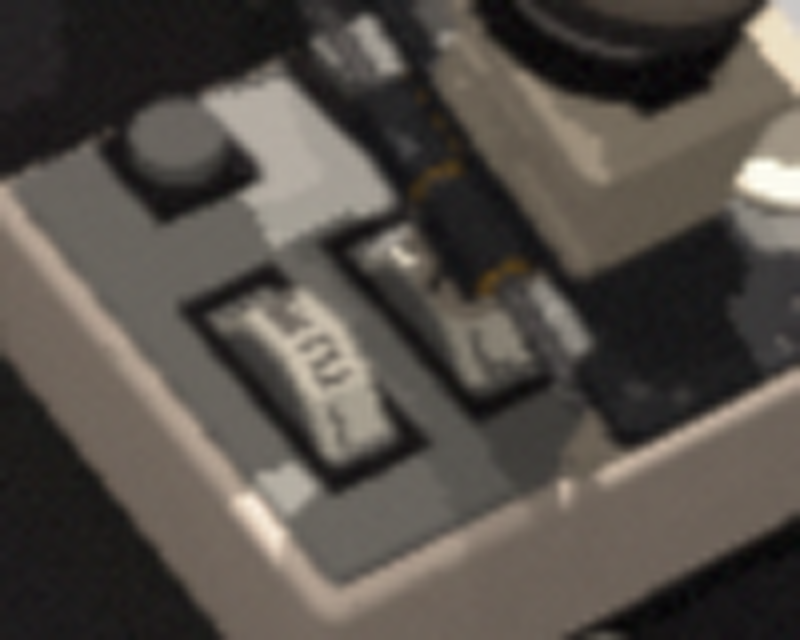

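Request:
drive_tool --slide '[[0,0.048,-0.015],[0,0.095,-0.03],[0,0.143,-0.045],[0,0.143,-0.045]]' --twist '[[0,0,0],[0,0,0],[0,0,0],[0,0,0]]'

```text
time: 19.75
tool_pos: [0.591, -0.0888, 0.1128]
ee_rot: [-0.986, -0.975, 1.33]
wrist_force: [-1.2, -0.1, 6.4]
grip_width: 0.008
```

Request:
drive_tool --slide '[[0,0.05,-0.015],[0,0.052,0.128],[0,0.06,0.271],[0,0.072,0.414],[0,0.09,0.556],[0,0.112,0.697],[0,0.14,0.837],[0,0.172,0.977],[0,0.209,1.115],[0,0.251,1.252],[0,0.251,1.252]]' --twist '[[0,0,0],[-2,0,0],[-4,0,0],[-6,0,0],[-8,0,0],[-10,0,0],[-12,0,0],[-14,0,0],[-16,0,0],[-18,0,0],[-18,0,0]]'

```text
time: 20.85
tool_pos: [0.5784, -0.0887, 0.1145]
ee_rot: [-1.223, -1.209, 1.196]
wrist_force: [0.8, 1.8, 3.4]
grip_width: 0.005
```

Request:
drive_tool --slide '[[0,-0.5,0],[0,-2,0],[0,-5,0],[0,-8,0],[0,-9,0],[0,-9,0]]' --twist '[[0,0,0],[0,0,0],[0,0,0],[0,0,0],[0,0,0],[0,0,0]]'

```text
time: 21.45
tool_pos: [0.5781, -0.0889, 0.2047]
ee_rot: [-1.222, -1.209, 1.197]
wrist_force: [-0.3, -0.3, -0.9]
grip_width: 0.005
```

```bash
python3 -c "
from h import *
look('w9')"
```

```text
21.45 [ 0.5780873  -0.08889331  0.20474166] [-0.29150229 -0.2589506  -0.85459173]
```

View pics/w9.png

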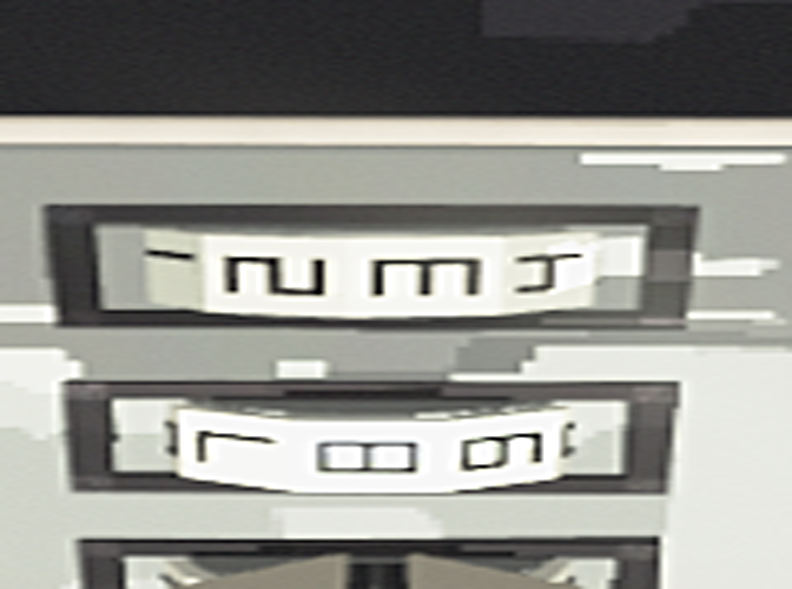

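```bash
python3 - <<'E'
from h import *
m=ldm("w9")
print(cfit(m,1,G({7:237,8:367,9:503}),g(370.5),5.))
print(cfit(m,2,G({1:170,2:274,3:424,4:552}),g(373),1.6))
E
```

```text
(np.float64(5.025), np.float64(7.998), 'dx mm', np.float64(-0.32), 'dh', np.float64(-0.9), array([-0.4,  0.2,  0.1, -0.2]))
(np.float64(1.664), np.float64(2.649), 'dx mm', np.float64(-0.69), 'dh', np.float64(-0.3), array([-0. , -0.1,  0.2, -0.1, -0.1]))
```

```bash
python3 - <<'E'
from h import *
plan([(0,20,.075),(0,3,.075),(0,0,.075),(0,0,.0718)],.580,-.089)
E
```

```text
[[-0.03, 6.72, -0.22], [-0.03, 8.42, -0.2], [-0.03, 8.72, -0.2], [-0.03, 9.04, -0.2]]
[[0.4, 0.0, 0.0], [0.4, 0.0, 0.0], [0.4, 0.0, 0.0], [0.4, 0.0, 0.0]]
```

Request:
drive_tool --slide '[[0,3.5,-0.2],[0,6.7,-0.2],[0,7.8,-0.2],[0,8.4,-0.2],[0,8.7,-0.2],[0,8.8,-0.2],[0,8.9,-0.2],[0,9,-0.2],[0,9.04,-0.2],[0,9.04,-0.2]]' --twist '[[0.4,0,0],[0.4,0,0],[0.4,0,0],[0.4,0,0],[0.4,0,0],[0.4,0,0],[0.4,0,0],[0.4,0,0],[0.4,0,0],[0.4,0,0]]'

```text
time: 22.5
tool_pos: [0.5808, -0.0889, 0.1143]
ee_rot: [-1.217, -1.204, 1.2]
wrist_force: [-0.1, -0.2, 4.4]
grip_width: 0.002
```

Request:
drive_tool --slide '[[0,0.06,0],[0,0.12,0],[0,0.12,0]]' --twist '[[0,0,0],[0,0,0],[0,0,0]]'

```text
time: 22.8
tool_pos: [0.5809, -0.0889, 0.1132]
ee_rot: [-1.217, -1.204, 1.2]
wrist_force: [-0.5, 0.4, 8.0]
grip_width: 0.002
```

Request:
drive_tool --slide '[[0,0.002,0.143],[0,0.01,0.286],[0,0.022,0.429],[0,0.04,0.571],[0,0.062,0.712],[0,0.09,0.852],[0,0.122,0.992],[0,0.159,1.13],[0,0.201,1.267],[0,0.247,1.402],[0,0.247,1.402]]' --twist '[[-2,0,0],[-4,0,0],[-6,0,0],[-8,0,0],[-10,0,0],[-12,0,0],[-14,0,0],[-16,0,0],[-18,0,0],[-20,0,0],[-20,0,0]]'

```text
time: 23.9
tool_pos: [0.5663, -0.0888, 0.1107]
ee_rot: [-1.472, -1.455, 1.015]
wrist_force: [-2.5, 0.5, 8.2]
grip_width: 0.006
```

Request:
drive_tool --slide '[[0,-1,0],[0,-3,0],[0,-6,-0.5],[0,-8,-1.5],[0,-8,-2.5],[0,-8,-3.2],[0,-8,-3.2]]' --twist '[[0,0,0],[0,0,0],[7,0,0],[14,0,0],[20,0,0],[20,0,0],[20,0,0]]'

```text
time: 24.6
tool_pos: [0.5694, -0.0883, 0.1949]
ee_rot: [-1.216, -1.205, 1.2]
wrist_force: [-0.0, -0.4, -0.6]
grip_width: 0.008
```

```bash
python3 -c "
from h import *
look('w10')"
```

```text
24.6 [ 0.56935963 -0.08834674  0.19494867] [-0.00201871 -0.36196823 -0.56616918]
```

View pics/w10.png

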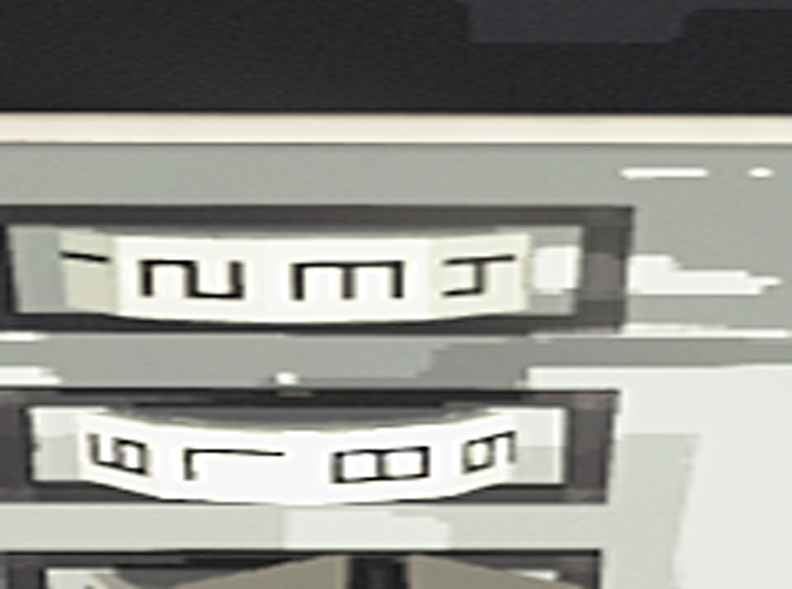

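```bash
python3 - <<'E'
from h import *
m=ldm("w10")
print(cfit(m,1,G({6:118,7:236,8:381,9:489}),g(298),4.7))
plan([(8,40,.075),(16,20,.075),(16,3,.075),(16,0,.075),(16,0,.0705)],.580,-.089)
E
```

```text
(np.float64(4.637), np.float64(7.38), 'dx mm', np.float64(-0.24), 'dh', np.float64(-1.6), array([-0.1, -0.3,  0.3,  0.3, -0.3]))
[[-0.05, 3.94, -2.31], [-0.05, 6.09, -2.86], [-0.06, 7.73, -2.39], [-0.06, 8.02, -2.31], [-0.06, 8.47, -2.31]]
[[8.1, 0.1, 0.0], [16.1, 0.1, 0.0], [16.1, 0.1, 0.0], [16.1, 0.1, 0.0], [16.1, 0.1, 0.0]]
```

```bash
python3 - <<'E'
from h import *
plan([(8,40,.075),(14,20,.075),(14,3,.075),(14,0,.075),(14,0,.0708)],.580,-.089)
E
```

```text
[[-0.05, 3.94, -2.31], [-0.05, 6.04, -2.66], [-0.06, 7.69, -2.24], [-0.06, 7.98, -2.17], [-0.06, 8.4, -2.17]]
[[8.1, 0.1, 0.0], [14.1, 0.1, 0.0], [14.1, 0.1, 0.0], [14.1, 0.1, 0.0], [14.1, 0.1, 0.0]]
```

Request:
drive_tool --slide '[[-0.05,2,-1.2],[-0.05,3.94,-2.31],[-0.05,6.04,-2.66],[-0.05,7,-2.42],[-0.05,7.69,-2.24],[-0.05,7.98,-2.17],[-0.05,8.1,-2.17],[-0.05,8.2,-2.17],[-0.05,8.3,-2.17],[-0.05,8.38,-2.17],[-0.05,8.38,-2.17]]' --twist '[[4,0,0],[8,0,0],[14,0,0],[14,0,0],[14,0,0],[14,0,0],[14,0,0],[14,0,0],[14,0,0],[14,0,0],[14,0,0]]'

```text
time: 25.75
tool_pos: [0.591, -0.0894, 0.1129]
ee_rot: [-1.034, -1.023, 1.306]
wrist_force: [-0.0, -0.1, 4.6]
grip_width: 0.004
```

Request:
drive_tool --slide '[[0,0.058,-0.015],[0,0.116,-0.03],[0,0.116,-0.03]]' --twist '[[0,0,0],[0,0,0],[0,0,0]]'

```text
time: 26.05
tool_pos: [0.5911, -0.0895, 0.1119]
ee_rot: [-1.034, -1.023, 1.306]
wrist_force: [-0.5, 0.7, 7.7]
grip_width: 0.004
```

Request:
drive_tool --slide '[[0,0.002,0.143],[0,0.01,0.286],[0,0.022,0.429],[0,0.04,0.571],[0,0.062,0.712],[0,0.09,0.852],[0,0.122,0.992],[0,0.159,1.13],[0,0.201,1.267],[0,0.201,1.267]]' --twist '[[-2,0,0],[-4,0,0],[-6,0,0],[-8,0,0],[-10,0,0],[-12,0,0],[-14,0,0],[-16,0,0],[-18,0,0],[-18,0,0]]'

```text
time: 27.05
tool_pos: [0.5787, -0.0894, 0.1135]
ee_rot: [-1.271, -1.257, 1.165]
wrist_force: [0.5, 0.6, 7.6]
grip_width: 0.004
```

Request:
drive_tool --slide '[[0,0.002,0.143],[0,0.01,0.286],[0,0.022,0.429],[0,0.04,0.571],[0,0.062,0.712],[0,0.09,0.852],[0,0.122,0.992],[0,0.159,1.13],[0,0.201,1.267],[0,0.201,1.267]]' --twist '[[-2,0,0],[-4,0,0],[-6,0,0],[-8,0,0],[-10,0,0],[-12,0,0],[-14,0,0],[-16,0,0],[-18,0,0],[-18,0,0]]'

```text
time: 28.05
tool_pos: [0.5656, -0.0892, 0.1101]
ee_rot: [-1.497, -1.48, 0.994]
wrist_force: [-3.3, 1.2, 10.0]
grip_width: 0.005
```

Request:
drive_tool --slide '[[0,-1,0],[0,-3,0],[0,-6,-0.5],[0,-8,-1.5],[0,-8,-2.5],[0,-8,-4],[0,-8,-4]]' --twist '[[0,0,0],[0,0,0],[7,0,0],[14,0,0],[22,0,0],[22,0,0],[22,0,0]]'

```text
time: 28.75
tool_pos: [0.5742, -0.0892, 0.1987]
ee_rot: [-1.217, -1.204, 1.201]
wrist_force: [-0.1, 0.9, -0.6]
grip_width: 0.005
```

```bash
python3 -c "
from h import *
look('w11')"
```

```text
28.75 [ 0.57422734 -0.08922926  0.19866502] [-0.09310688  0.86709088 -0.58513665]
```

View pics/w11.png

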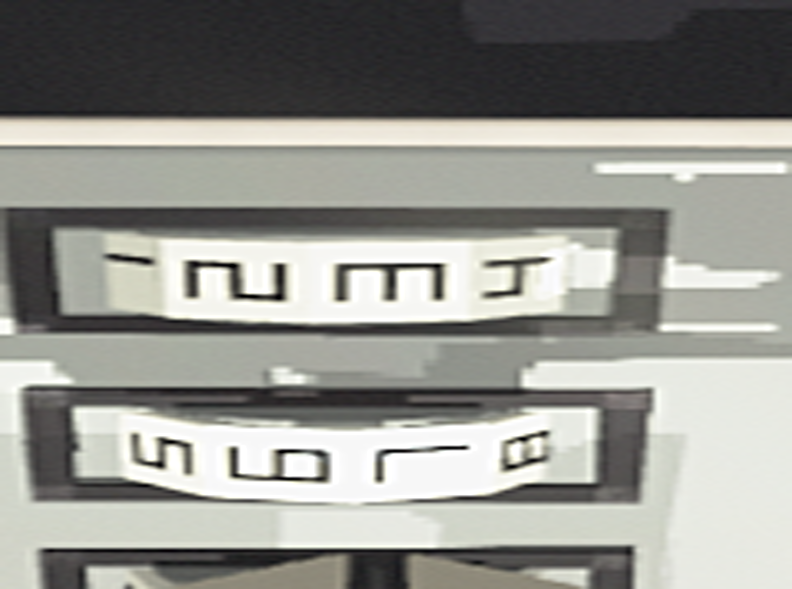

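```bash
python3 - <<'E'
from h import *
m=ldm("w11")
print(cfit(m,1,G({5:163,6:280,7:425,8:527}),g(337),4.))
plan([(8,40,.075),(12,20,.075),(12,3,.075),(12,0,.075),(12,0,.0705)],.580,-.089)
E
```

```text
(np.float64(3.998), np.float64(6.364), 'dx mm', np.float64(-0.46), 'dh', np.float64(-1.5), array([-0.2, -0.1,  0.1,  0.3, -0.3]))
[[0.02, 4.27, -1.86], [0.02, 6.33, -2.0], [0.02, 7.99, -1.64], [0.02, 8.28, -1.58], [0.02, 8.73, -1.58]]
[[8.1, 0.1, -0.0], [12.1, 0.1, -0.0], [12.1, 0.1, -0.0], [12.1, 0.1, -0.0], [12.1, 0.1, -0.0]]
```

Request:
drive_tool --slide '[[0,2,-0.9],[0,4.27,-1.86],[0,6.33,-2.0],[0,7.3,-1.79],[0,7.99,-1.64],[0,8.28,-1.58],[0,8.4,-1.58],[0,8.52,-1.58],[0,8.64,-1.58],[0,8.72,-1.58],[0,8.72,-1.58]]' --twist '[[4,0,0],[8,0,0],[12,0,0],[12,0,0],[12,0,0],[12,0,0],[12,0,0],[12,0,0],[12,0,0],[12,0,0],[12,0,0]]'

```text
time: 29.9
tool_pos: [0.5887, -0.0895, 0.1126]
ee_rot: [-1.061, -1.049, 1.292]
wrist_force: [-2.3, -0.0, 7.8]
grip_width: 0.007
```

Request:
drive_tool --slide '[[0,0.002,0.143],[0,0.01,0.286],[0,0.022,0.429],[0,0.04,0.571],[0,0.062,0.712],[0,0.09,0.852],[0,0.105,0.922],[0,0.105,0.922],[0,0.105,0.922]]' --twist '[[-2,0,0],[-4,0,0],[-6,0,0],[-8,0,0],[-10,0,0],[-12,0,0],[-13,0,0],[-13,0,0],[-13,0,0]]'

```text
time: 30.8
tool_pos: [0.5804, -0.0894, 0.1139]
ee_rot: [-1.233, -1.218, 1.191]
wrist_force: [0.8, 1.2, 5.7]
grip_width: 0.002
```

Request:
drive_tool --slide '[[0,-0.5,0],[0,-2,0],[0,-5,0],[0,-8.5,-0.4],[0,-8.5,-0.4],[0,-8.5,-0.4]]' --twist '[[0,0,0],[0,0,0],[0,0,0],[1,0,0],[1,0,0],[1,0,0]]'

```text
time: 31.4
tool_pos: [0.5817, -0.0892, 0.1977]
ee_rot: [-1.217, -1.204, 1.2]
wrist_force: [-0.9, 0.0, -0.1]
grip_width: 0.005
```

```bash
python3 -c "
from h import *
look('w12')"
```

```text
31.4 [ 0.5816863  -0.08924786  0.19768436] [-0.86196599  0.00365409 -0.06292263]
```

View pics/w12.png

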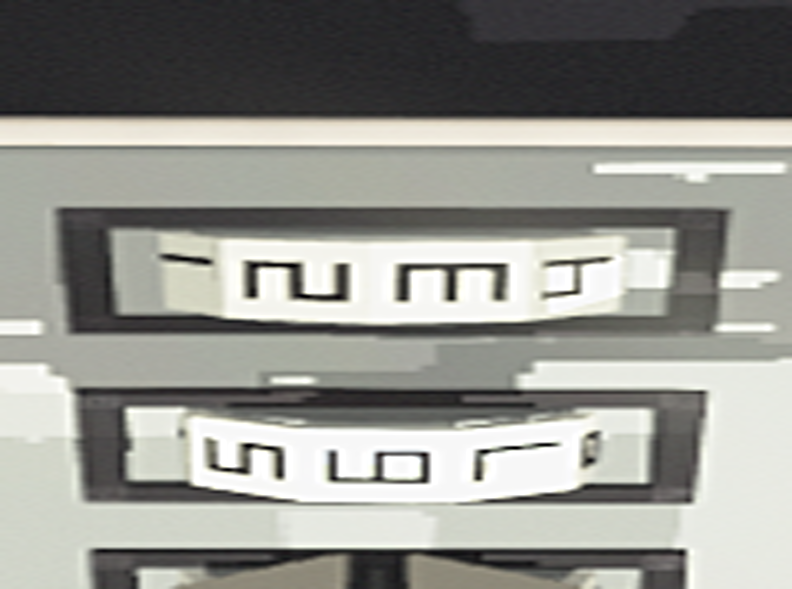

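```bash
python3 - <<'E'
from h import *
m=ldm("w12")
print(cfit(m,1,G({5:245,6:380,7:516}),g(391),3.8))
print(cfit(m,2,G({1:187,2:296,3:449,4:580}),g(392.5),1.6))
plan([(0,40,.085),(0,10,.083),(0,3,.083)],.5797,-.139)
E
```

```text
(np.float64(3.825), np.float64(6.088), 'dx mm', np.float64(-0.4), 'dh', np.float64(-1.2), array([-0.2, -0.2,  0.5, -0.2]))
(np.float64(1.656), np.float64(2.635), 'dx mm', np.float64(-0.48), 'dh', np.float64(-0.5), array([-0.2, -0.2,  0.4, -0.2, -0.1]))
[[-4.99, 3.05, 0.08], [-4.99, 6.25, 0.08], [-4.99, 6.95, 0.08]]
[[0.1, 0.0, 0.0], [0.1, 0.0, 0.0], [0.1, 0.0, 0.0]]
```

```bash
python3 - <<'E'
from h import *
plan([(-8,40,.085),(-13.5,15,.085),(-13.5,3,.085),(-13.5,0,.083),(-13.5,0,.081),(-13.5,0,.0775)],.5797,-.139)
E
```

```text
[[-5.0, 3.12, 1.2], [-5.0, 5.7, 1.39], [-5.0, 6.87, 1.11], [-5.0, 7.36, 1.04], [-5.0, 7.56, 1.04], [-5.0, 7.91, 1.04]]
[[-7.9, 0.0, 0.0], [-13.4, 0.0, 0.0], [-13.4, 0.0, 0.0], [-13.4, 0.0, 0.0], [-13.4, 0.0, 0.0], [-13.4, 0.0, 0.0]]
```

Request:
drive_tool --slide '[[-2.5,0,0.5],[-5,2,1],[-5,3.12,1.2],[-5,5,1.39],[-5,5.7,1.39],[-5,6.4,1.2],[-5,6.87,1.11],[-5,7.2,1.04],[-5,7.36,1.04],[-5,7.36,1.04],[-5,7.36,1.04]]' --twist '[[0,0,0],[-4,0,0],[-8,0,0],[-13.4,0,0],[-13.4,0,0],[-13.4,0,0],[-13.4,0,0],[-13.4,0,0],[-13.4,0,0],[-13.4,0,0],[-13.4,0,0]]'

```text
time: 32.55
tool_pos: [0.571, -0.1391, 0.1236]
ee_rot: [-1.387, -1.372, 1.082]
wrist_force: [-0.3, -0.1, -0.4]
grip_width: 0.005
```

Request:
drive_tool --slide '[[0,0.049,0.012],[0,0.097,0.023],[0,0.146,0.035],[0,0.146,0.035]]' --twist '[[0,0,0],[0,0,0],[0,0,0],[0,0,0]]'

```text
time: 32.95
tool_pos: [0.5706, -0.1391, 0.1218]
ee_rot: [-1.386, -1.372, 1.082]
wrist_force: [0.7, -0.4, -0.7]
grip_width: 0.005
```

Request:
drive_tool --slide '[[0,0.049,0.012],[0,0.097,0.023],[0,0.146,0.035],[0,0.146,0.035]]' --twist '[[0,0,0],[0,0,0],[0,0,0],[0,0,0]]'

```text
time: 33.35
tool_pos: [0.5706, -0.1391, 0.1202]
ee_rot: [-1.386, -1.372, 1.082]
wrist_force: [-0.6, -0.9, 1.0]
grip_width: 0.001
```

Request:
drive_tool --slide '[[0,0.049,0.012],[0,0.097,0.023],[0,0.146,0.035],[0,0.146,0.035]]' --twist '[[0,0,0],[0,0,0],[0,0,0],[0,0,0]]'

```text
time: 33.75
tool_pos: [0.5706, -0.1391, 0.1187]
ee_rot: [-1.386, -1.372, 1.082]
wrist_force: [-0.0, -0.0, 0.1]
grip_width: -0.001
```

Request:
drive_tool --slide '[[0,0.049,0.012],[0,0.097,0.023],[0,0.146,0.035],[0,0.146,0.035]]' --twist '[[0,0,0],[0,0,0],[0,0,0],[0,0,0]]'

```text
time: 34.15
tool_pos: [0.5706, -0.1391, 0.1172]
ee_rot: [-1.386, -1.372, 1.082]
wrist_force: [-0.2, -0.1, 0.4]
grip_width: 0.004
```

Request:
drive_tool --slide '[[0,0.049,0.012],[0,0.097,0.023],[0,0.146,0.035],[0,0.146,0.035]]' --twist '[[0,0,0],[0,0,0],[0,0,0],[0,0,0]]'

```text
time: 34.55
tool_pos: [0.5707, -0.1392, 0.1159]
ee_rot: [-1.387, -1.372, 1.082]
wrist_force: [-0.7, 0.1, 0.8]
grip_width: 0.007
```

Request:
drive_tool --slide '[[0,0.049,0.012],[0,0.097,0.023],[0,0.146,0.035],[0,0.146,0.035]]' --twist '[[0,0,0],[0,0,0],[0,0,0],[0,0,0]]'

```text
time: 34.95
tool_pos: [0.5708, -0.1392, 0.1147]
ee_rot: [-1.387, -1.372, 1.082]
wrist_force: [-2.2, 0.5, 5.9]
grip_width: -0.002
```

Request:
drive_tool --slide '[[0,0.06,0.015],[0,0.062,-0.128],[0,0.07,-0.271],[0,0.082,-0.414],[0,0.1,-0.556],[0,0.122,-0.697],[0,0.15,-0.837],[0,0.182,-0.977],[0,0.219,-1.115],[0,0.261,-1.252],[0,0.261,-1.252]]' --twist '[[0,0,0],[2,0,0],[4,0,0],[6,0,0],[8,0,0],[10,0,0],[12,0,0],[14,0,0],[16,0,0],[18,0,0],[18,0,0]]'

```text
time: 36.05
tool_pos: [0.5842, -0.1393, 0.1152]
ee_rot: [-1.156, -1.144, 1.238]
wrist_force: [-0.1, -1.1, 7.3]
grip_width: 0.005
```

Request:
drive_tool --slide '[[0,0.002,-0.143],[0,0.01,-0.286],[0,0.022,-0.429],[0,0.04,-0.571],[0,0.062,-0.712],[0,0.09,-0.852],[0,0.122,-0.992],[0,0.159,-1.13],[0,0.201,-1.267],[0,0.201,-1.267]]' --twist '[[2,0,0],[4,0,0],[6,0,0],[8,0,0],[10,0,0],[12,0,0],[14,0,0],[16,0,0],[18,0,0],[18,0,0]]'

```text
time: 37.05
tool_pos: [0.5966, -0.1395, 0.1117]
ee_rot: [-0.919, -0.909, 1.362]
wrist_force: [0.2, 0.3, 7.3]
grip_width: 0.005
```

Request:
drive_tool --slide '[[0,-1,0],[0,-3,0],[0,-6,0.5],[0,-8,1.5],[0,-8,3],[0,-8,4.3],[0,-8,4.3],[0,-8,4.3]]' --twist '[[0,0,0],[0,0,0],[-7,0,0],[-14,0,0],[-22,0,0],[-22.5,0,0],[-22.5,0,0],[-22.5,0,0]]'

```text
time: 37.85
tool_pos: [0.5875, -0.1395, 0.2028]
ee_rot: [-1.216, -1.202, 1.201]
wrist_force: [0.4, 0.2, 0.7]
grip_width: 0.004
```

```bash
python3 -c "
from h import *
look('w13')"
```

```text
37.85 [ 0.58753319 -0.13953355  0.20279406] [0.38062977 0.19350025 0.69160334]
```

View pics/w13.png

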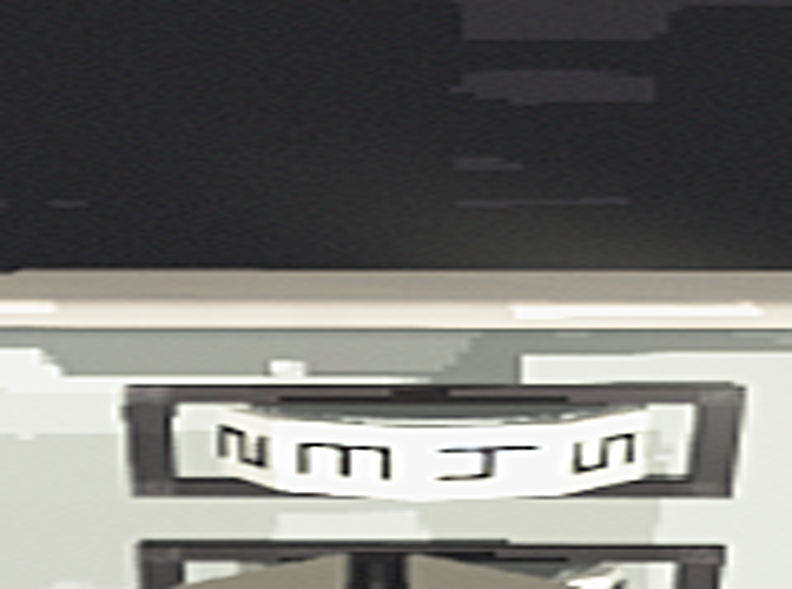

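```bash
python3 - <<'E'
from h import *
m=ldm("w13")
print(cfit(m,2,G({2:243,3:344,4:488,5:603}),g(433.5),2.3))
plan([(-7,40,.0765),(-12.5,20,.0765),(-12.5,3,.0765),(-12.5,0,.0765),(-12.5,0,.0728)],.5797,-.139)
E
```

```text
(np.float64(2.301), np.float64(3.662), 'dx mm', np.float64(-0.14), 'dh', np.float64(-1.0), array([-0.1, -0.1, -0.1,  0.3, -0.2]))
[[0.03, 4.53, 1.8], [0.03, 6.61, 2.14], [0.03, 8.27, 1.77], [0.03, 8.57, 1.71], [0.03, 8.94, 1.71]]
[[-7.0, 0.0, -0.0], [-12.5, 0.0, -0.0], [-12.5, 0.0, -0.0], [-12.5, 0.0, -0.0], [-12.5, 0.0, -0.0]]
```

Request:
drive_tool --slide '[[0,2.3,0.9],[0,4.53,1.8],[0,6.61,2.14],[0,7.6,1.92],[0,8.27,1.77],[0,8.57,1.71],[0,8.7,1.71],[0,8.82,1.71],[0,8.92,1.71],[0,8.92,1.71]]' --twist '[[-4,0,0],[-7,0,0],[-12.5,0,0],[-12.5,0,0],[-12.5,0,0],[-12.5,0,0],[-12.5,0,0],[-12.5,0,0],[-12.5,0,0],[-12.5,0,0]]'

```text
time: 38.9
tool_pos: [0.5715, -0.1396, 0.1147]
ee_rot: [-1.378, -1.362, 1.09]
wrist_force: [0.7, -0.1, 6.6]
grip_width: 0.007
```

Press 0.4 mm more, then roll.

Request:
drive_tool --slide '[[0,0.04,0.01],[0,0.042,-0.133],[0,0.05,-0.276],[0,0.062,-0.419],[0,0.08,-0.561],[0,0.102,-0.702],[0,0.13,-0.842],[0,0.162,-0.982],[0,0.199,-1.12],[0,0.241,-1.257],[0,0.241,-1.257]]' --twist '[[0,0,0],[2,0,0],[4,0,0],[6,0,0],[8,0,0],[10,0,0],[12,0,0],[14,0,0],[16,0,0],[18,0,0],[18,0,0]]'

```text
time: 40.0
tool_pos: [0.5839, -0.1397, 0.1148]
ee_rot: [-1.145, -1.131, 1.246]
wrist_force: [-0.5, -0.4, 8.6]
grip_width: 0.004
```

Request:
drive_tool --slide '[[0,0.002,-0.143],[0,0.01,-0.286],[0,0.022,-0.429],[0,0.04,-0.571],[0,0.062,-0.712],[0,0.09,-0.852],[0,0.122,-0.992],[0,0.159,-1.13],[0,0.201,-1.267],[0,0.201,-1.267]]' --twist '[[2,0,0],[4,0,0],[6,0,0],[8,0,0],[10,0,0],[12,0,0],[14,0,0],[16,0,0],[18,0,0],[18,0,0]]'

```text
time: 41.0
tool_pos: [0.5963, -0.1399, 0.1114]
ee_rot: [-0.908, -0.896, 1.368]
wrist_force: [2.1, -1.5, 9.4]
grip_width: 0.006
```

Request:
drive_tool --slide '[[0,-1,0],[0,-3,0],[0,-6,0.5],[0,-8,1.5],[0,-8,3],[0,-8,4.3],[0,-8,4.3],[0,-8,4.3]]' --twist '[[0,0,0],[0,0,0],[-7,0,0],[-14,0,0],[-22,0,0],[-23,0,0],[-23,0,0],[-23,0,0]]'

```text
time: 41.8
tool_pos: [0.588, -0.1395, 0.2014]
ee_rot: [-1.209, -1.195, 1.205]
wrist_force: [0.5, -0.1, -0.2]
grip_width: 0.006
```

```bash
python3 -c "
from h import *
look('w14')"
```

```text
41.8 [ 0.58799337 -0.13949807  0.20141356] [ 0.47570277 -0.08263149 -0.15955489]
```

View pics/w14.png

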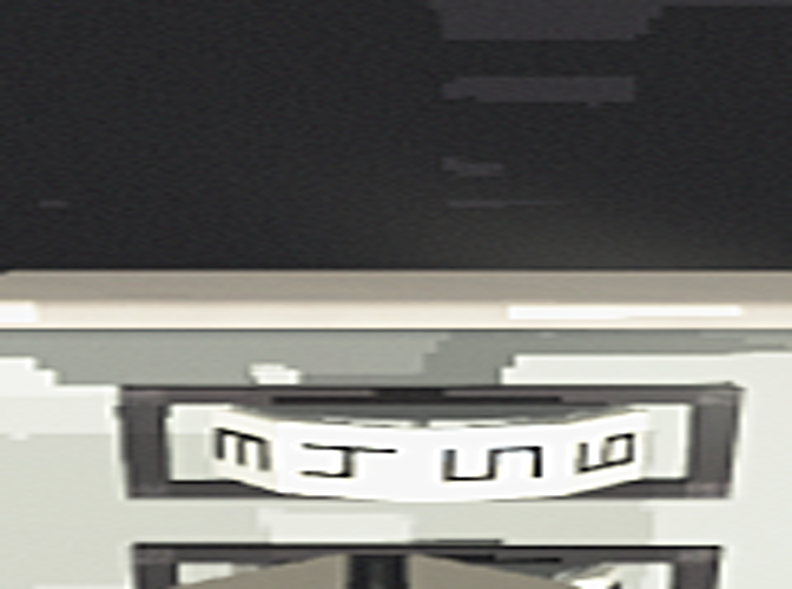

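```bash
python3 - <<'E'
from h import *
m=ldm("w14")
print(cfit(m,2,G({3:243,4:347,5:492,6:608}),g(430),2.9))
plan([(-7,40,.0765),(-13,20,.0765),(-13,3,.0765),(-13,0,.0765),(-13,0,.0728)],.5797,-.139)
E
```

```text
(np.float64(2.898), np.float64(4.613), 'dx mm', np.float64(-0.23), 'dh', np.float64(-0.3), array([-0.3,  0. ,  0.1, -0.1, -0.1]))
[[0.02, 4.4, 1.81], [0.02, 6.5, 2.18], [0.03, 8.15, 1.78], [0.03, 8.44, 1.71], [0.03, 8.81, 1.71]]
[[-7.5, 0.0, -0.0], [-13.5, 0.0, -0.0], [-13.5, 0.0, -0.0], [-13.5, 0.0, -0.0], [-13.5, 0.0, -0.0]]
```

Needs +0.244 rad (14°).

Request:
drive_tool --slide '[[0,2.3,0.9],[0,4.4,1.8],[0,6.5,2.18],[0,7.5,1.94],[0,8.15,1.78],[0,8.44,1.71],[0,8.58,1.71],[0,8.72,1.71],[0,8.83,1.71],[0,8.83,1.71]]' --twist '[[-4,0,0],[-7.5,0,0],[-13.5,0,0],[-13.5,0,0],[-13.5,0,0],[-13.5,0,0],[-13.5,0,0],[-13.5,0,0],[-13.5,0,0],[-13.5,0,0]]'

```text
time: 42.85
tool_pos: [0.5718, -0.1398, 0.1146]
ee_rot: [-1.385, -1.369, 1.085]
wrist_force: [1.3, 0.8, 7.4]
grip_width: 0.005
```

Request:
drive_tool --slide '[[0,0.02,0.005],[0,0.022,-0.138],[0,0.03,-0.281],[0,0.042,-0.424],[0,0.06,-0.566],[0,0.082,-0.707],[0,0.11,-0.847],[0,0.142,-0.987],[0,0.142,-0.987],[0,0.142,-0.987]]' --twist '[[0,0,0],[2,0,0],[4,0,0],[6,0,0],[8,0,0],[10,0,0],[12,0,0],[14,0,0],[14,0,0],[14,0,0]]'

```text
time: 43.85
tool_pos: [0.5812, -0.1398, 0.1153]
ee_rot: [-1.205, -1.191, 1.21]
wrist_force: [1.5, 0.4, 7.8]
grip_width: 0.001
```

Request:
drive_tool --slide '[[0,-0.5,0],[0,-2,0],[0,-5,0],[4,-9,0],[8,-12,0],[10,-12,0],[10,-12,0],[10,-12,0]]' --twist '[[0,0,0],[0,0,0],[0,0,0],[0,0,0],[0,0,0],[0,0,0],[0,0,0],[0,0,0]]'

```text
time: 44.65
tool_pos: [0.5825, -0.039, 0.2333]
ee_rot: [-1.201, -1.189, 1.211]
wrist_force: [-0.5, 0.2, -1.2]
grip_width: 0.003
```

```bash
python3 -c "
from h import *
look('w15')
im=cv2.imread('pics/w15_full.png')
cv2.imwrite('pics/w15a.png',cv2.resize(im[60:215,220:330],None,fx=7,fy=3.8,interpolation=cv2.INTER_CUBIC))"
```

```text
44.65 [ 0.5824714  -0.03898107  0.23327102] [-0.53285336  0.20461113 -1.20785559]
```

View pics/w15a.png

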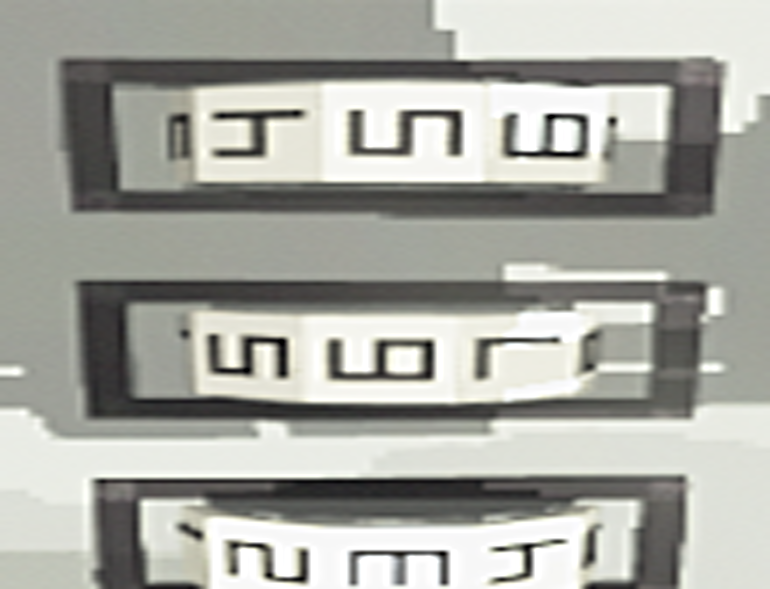

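View pics/w15_full.png

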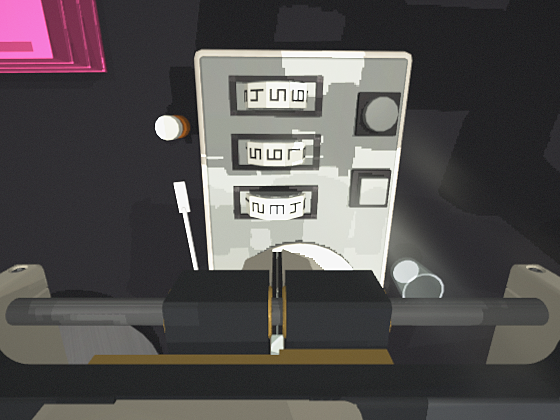

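```bash
python3 - <<'E'
from h import *
m=ldm("w15"); g=lambda c:(c+.5)/7+219.5
G=lambda d:{k:g(v) for k,v in d.items()}
print(cfit(m,0,G({2:268,3:398,4:528}),g(389.3),1.8))
print(cfit(m,1,G({5:248,5.5:300,6:382,6.5:458,7:518}),g(392),3.8))
print(cfit(m,2,G({4:258,4.5:322,5:406,5.5:487,6:548}),g(391.5),3.1))
E
```

```text
(np.float64(1.85), np.float64(2.945), 'dx mm', np.float64(0.19), 'dh', np.float64(0.2), array([-0.1,  0.2, -0.2,  0. ]))
(np.float64(3.832), np.float64(6.099), 'dx mm', np.float64(-0.18), 'dh', np.float64(-0.2), array([-0.3,  0.5, -0.3, -0.1,  0.2, -0. ]))
(np.float64(3.097), np.float64(4.93), 'dx mm', np.float64(-0.1), 'dh', np.float64(0.3), array([-0.1,  0.2, -0.1,  0. , -0.2,  0.1]))
```

```bash
python3 - <<'E'
from h import *
m=ldm("w15")
def back(m,px,z):
    d=m["R"].T@np.linalg.solve(m["mtx"],[*px,1]); o=-m["R"].T@m["t"]; return o+d*(z-o[2])/d[2]
print(back(m,[380.5,114],.101))
im=cv2.imread('pics/w15_full.png')
cv2.imwrite('pics/w15k.png',cv2.resize(im[80:215,340:420],None,fx=6,fy=4.4,interpolation=cv2.INTER_CUBIC))
s=robot.get_state();R=Rn.from_rotvec(s["ee_rot"]).as_matrix()
for z in (.16,.117,.112,.105): print((R.T@(np.array([.4875,-.122,z])-s["tool_pos"])*100).round(2))
Rd=np.array([[.0112,0,-1],[1,0,.0112],[0,-1,0.]]);print(np.rad2deg(Rn.from_matrix(R.T@Rd).as_rotvec()))
E
```

```text
[ 0.48682326 -0.1218938   0.101     ]
[-8.33  7.46  9.26]
[-8.32 11.75  9.18]
[-8.32 12.25  9.17]
[-8.32 12.95  9.16]
[-1.06876378  0.05131166 -0.02854736]
```

View pics/w15k.png

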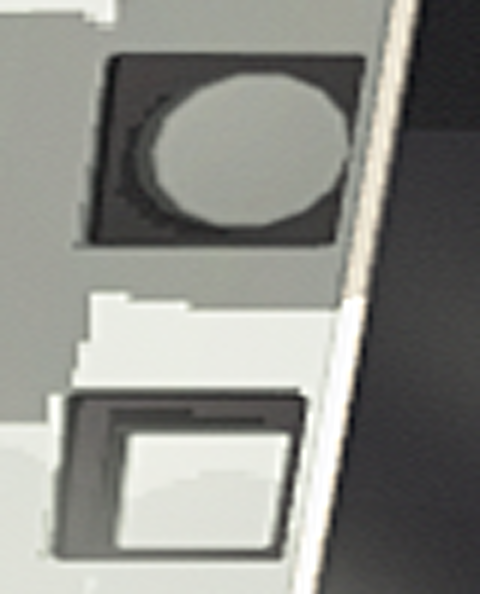

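Request:
drive_tool --slide '[[-2.5,0,3],[-5,0,6],[-8.3,1,9.2],[-8.3,4,9.2],[-8.3,7,9.2],[-8.3,9.5,9.2],[-8.3,11,9.2],[-8.3,11.4,9.2],[-8.3,11.4,9.2],[-8.3,11.4,9.2]]' --twist '[[-1,0,0],[-1,0,0],[-1,0,0],[-1,0,0],[-1,0,0],[-1,0,0],[-1,0,0],[-1,0,0],[-1,0,0],[-1,0,0]]'

```text
time: 45.7
tool_pos: [0.4881, -0.1219, 0.1214]
ee_rot: [-1.215, -1.201, 1.201]
wrist_force: [0.4, 0.2, -0.8]
grip_width: 0.004
```

```bash
python3 -c "
from h import *
snap('wrist','w16')"
```

```text
(no output)
```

View pics/w16.png

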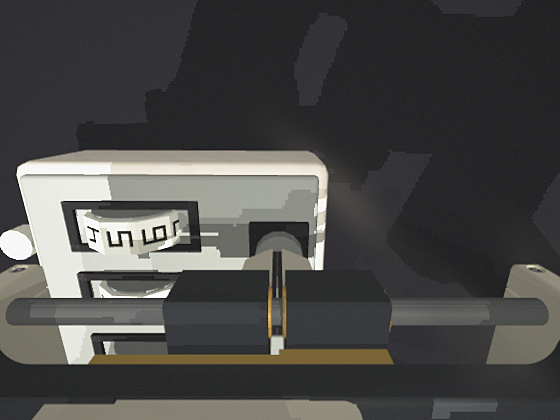

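Request:
drive_tool --slide '[[0,0.3,0],[0,0.6,0],[0,0.8,0],[0,1,0],[0,1.1,0],[0,1.1,0]]' --twist '[[0,0,0],[0,0,0],[0,0,0],[0,0,0],[0,0,0],[0,0,0]]'

```text
time: 46.35
tool_pos: [0.4877, -0.1212, 0.1099]
ee_rot: [-1.214, -1.202, 1.202]
wrist_force: [-0.4, 0.4, 2.0]
grip_width: 0.005
```

Request:
drive_tool --slide '[[0,0.05,0],[0,0.1,0],[0,0.15,0],[0,0.2,0],[0,0.2,0]]' --twist '[[0,0,0],[0,0,0],[0,0,0],[0,0,0],[0,0,0]]'

```text
time: 46.85
tool_pos: [0.4877, -0.1212, 0.1079]
ee_rot: [-1.214, -1.202, 1.202]
wrist_force: [-0.8, 2.3, 4.4]
grip_width: 0.004
```

Request:
drive_tool --slide '[[0,0.05,0],[0,0.1,0],[0,0.15,0],[0,0.15,0]]' --twist '[[0,0,0],[0,0,0],[0,0,0],[0,0,0]]'

```text
time: 47.25
tool_pos: [0.4878, -0.1212, 0.1064]
ee_rot: [-1.214, -1.202, 1.202]
wrist_force: [-1.4, 1.9, 4.8]
grip_width: 0.006
```

Request:
drive_tool --slide '[[0,0.05,0],[0,0.05,0],[0,0.05,0]]' --twist '[[0,0,0],[0,0,0],[0,0,0]]'

```text
time: 47.55
tool_pos: [0.4878, -0.1212, 0.1062]
ee_rot: [-1.214, -1.202, 1.201]
wrist_force: [-2.7, 1.5, 7.8]
grip_width: 0.002
```

Request:
drive_tool --slide '[[0,0.05,0],[0,0.05,0],[0,0.05,0]]' --twist '[[0,0,0],[0,0,0],[0,0,0]]'

```text
time: 47.85
tool_pos: [0.4878, -0.1212, 0.106]
ee_rot: [-1.215, -1.202, 1.202]
wrist_force: [-2.9, 2.2, 10.4]
grip_width: 0.004
```

Request:
drive_tool --slide '[[0,-0.3,0],[0,-0.8,0],[0,-2,0],[0,-5,0],[2.5,-9,-2.5],[5,-12,-5],[7.5,-13,-8],[8.3,-13,-9.2],[8.3,-13,-9.2],[8.3,-13,-9.2]]' --twist '[[0,0,0],[0,0,0],[0,0,0],[0,0,0],[0,0,0],[0,0,0],[0,0,0],[0,0,0],[0,0,0],[0,0,0]]'

```text
time: 48.85
tool_pos: [0.58, -0.0394, 0.235]
ee_rot: [-1.213, -1.201, 1.203]
wrist_force: [-0.2, 0.2, 0.7]
grip_width: 0.008
```

```bash
python3 -c "
from h import *
look('w17')
im=cv2.imread('pics/w17_full.png')
cv2.imwrite('pics/w17a.png',cv2.resize(im[60:215,220:330],None,fx=7,fy=3.8,interpolation=cv2.INTER_CUBIC))"
```

```text
48.85 [ 0.58001276 -0.03937052  0.23503821] [-0.17571885  0.18166554  0.73127887]
```

View pics/w17a.png

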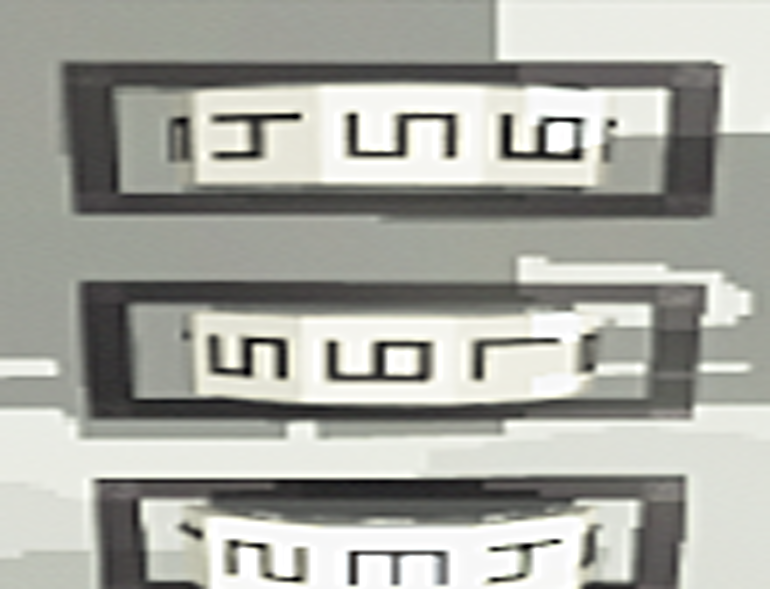

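View pics/w17_full.png

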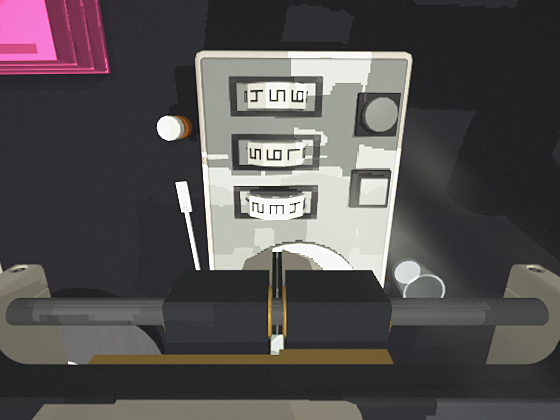

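The picture shows 3-6-5 unchanged: 3 at about (276,205), 6 at (274,153) and 5 at (277,96). The round key at (380,113) looks the same as before the press, so it is up again. The tool is clear of everything.

```bash
python3 -c "
from workcell import robot
print(robot.job_done())"
```

```text
the job is handed in; nothing more can be done
None
```

I rolled the wheels to 3-6-5, then pressed the round start key fully down and let it go. I handed the job in at 48.9 s with the arm clear; no verdict was reported.

**Wheels:** each was rolled in three or four strokes at about 5–10 N, with the fingertip tilting along with the wheel. My last camera fits, before the key press, are below. I trust them to about 0.03 rad. A picture after the press showed the digits unchanged.

| Wheel | Digit | Fitted angle (rad) | Target (rad) | Error (rad) |
|---|---|---|---|---|
| Left | 3 | 1.85 | 1.885 | -0.035 |
| Middle | 6 | 3.83 | 3.770 | +0.06 |
| Right | 5 | 3.10 | 3.142 | -0.045 |

All three are inside the 0.14 rad limit. The middle wheel is the least square, about 3.5° off. I left it, because a correction stroke would have been no more accurate than that error.

**Start key:** it went down about 6 mm and stopped rigid at about 10 N. Afterwards it looked up again.

**Forces and other objects:** the highest force I read on the stirrer or a key was about 10 N, though I only read it at the end of each move. I did not touch the stop key, and the glassware visible in the last picture had not moved.

**Disagreement:** the camera fit put the wheel heights 2–4 mm away from what I felt for the middle and right wheels. I used the felt heights, and it hardly affects the angles.

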